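# Shut the loft vent flap with the hook pole

### The job

Take the hook pole from its fork rest, put its prong through the ring eye on the open flap of the vent box and swing the flap fully shut until the roller catch holds it, with the prong still in the eye. Go gently: never put 10 N or more on the vent box with the pole, and keep the gripper and arm off the vent box. Then unhook the pole and lay it back in its forks as you found it, leaving the other things on the table alone.

Things in the scene. Friction and masses are not known exactly. Their poses are not given: they have to be found in the camera images.
- vent: Grey sheet-metal vent box, 130 deep (x) x 180 wide (y) x 163 high, fixed; turned about the vertical. Origin: on the underside; the front face (towards the robot) is at x = -55, the back at x = +75, in its own frame; z up, y along the hinge. It carries the flap (hinge axis at x = +50, z = 168), which covers its top when shut.
- flap (a joint): Angle of the flap (rad): 0 = fully shut (level, a hard stop), about 1.57 = straight up. A stiff hinge (about 0.18 N m, flap 0.2 kg) keeps it where it is left. From about 0.09 rad a sprung roller catch resists: about 3 to 6 N is needed at the eye, until about 0.025 rad; past that the catch draws the flap home and holds it.
- flap_hinge (a point): Point on the flap's hinge axis, half way along it. Axes of the flap: x from the free edge to the hinge, y along the hinge axis, z out of the flap's outer (upper when shut) face. The flap is 6 thick, 172 wide, and reaches 105 from the hinge axis to its free edge.
- flap_edge (a point): Middle of the flap's free edge, in its mid plane; axes as flap_hinge. From here a steel ring eye on a straight shank stands out along -x: hole diameter 14, wire 6, outer diameter 26, hole axis along y, centre at y = 0, z = 0. It is screwed in by an unknown amount, fixed during a run: the hole's centre is 23 to 37 from this point; find it by feel or sight.
- pole: Hook pole, about 0.2 kg: square aluminium rod 12 x 12, from x = -129 to +156, with a grippy rubber sleeve 110 long and 24 x 24 round its middle, a black end block 20 x 20 at the tail, and a side prong at the tip. Origin: on the rod's axis, in the middle of the sleeve; x along the rod to the tip, y in the prong's direction, z up as it lies.
- hook (a point): Middle of the free part of the pole's prong, at (150, 18, 0) in the pole's frame. The prong is a round steel pin of diameter 8 with a flat end, pointing along the pole's +y; it leaves the rod's side at y = 6 and ends at y = 34. Axes as pole.
- rest: Fork rest, fixed: wooden foot 220 x 70 x 12 with two black forks at x = -90 and +90. Origin: centre of the underside. The rod lies along its x axis on the fork floors, 50 above the table (axis 56), tip to +x and prong to +y; the forks' slots are 21 wide at the floor, widening upward, tops at 67.
- driver: Bystander: screwdriver, 190 long, lying. Origin: on it; leave it where it is.
- tape: Bystander: roll of tape lying flat, diameter 90, 19 high. Origin: underside; leave it where it is.
- jar: Bystander: small closed jar, diameter 60, 80 high. Origin: underside; leave it where it is.
- carton: Bystander: cardboard carton 90 x 60 x 50. Origin: underside; leave it where it is.
- mug: Bystander: mug, diameter 80, 90 high, handle to the side. Origin: underside; leave it where it is.
- blank: Bystander: flat steel blanking strip 44 x 130 x 12. Origin: underside; leave it where it is.

How it is judged:
On the way, in this order (a step that is already met when the one before it is completed fails the run):
1. the prong is through the ring eye (x of hook in the frame of flap_edge between -0.04 and -0.0195 m and z of hook in the frame of flap_edge between -0.0065 and 0.0065 m and y of hook in the frame of flap_edge between -0.011 and 0.011 m), for 0.1 s.
2. the flap is shut, with the prong still in the eye (all of step 1 and value of joint flap below 0.02 rad), for 0.1 s.
At the end, for the whole second after the job is handed in: The flap is shut and held by its catch (within 0.02 rad), and the pole lies at rest and level in both forks of its rest, tip and prong the same way as at the start, let go (value of joint flap below 0.02 rad and x of pole in the frame of rest between -0.03 and 0.03 m and y of pole in the frame of rest between -0.009 and 0.009 m and z of pole in the frame of rest between 0.05 and 0.062 m and y of hook in the frame of rest between 0.004 and 0.032 m and x of hook in the frame of rest above 0.1 m and angle between pole's own z axis and vertical below 0.08 rad and linear speed of pole below 0.02 m/s); the robot touches nothing.
It fails at once if the pole puts 10 N or more on the vent box or its flap (contact force between pole and vent above 10 N).
It fails at once if the gripper or arm touches the vent box or its flap (contact force between any of the fingers, the arm and vent above 1 N).
It fails at once if a bystander is moved by more than 30 mm (distance of any of driver, tape, jar, carton, mug, blank from where it was at the start of the episode above 0.03 m).
It also fails if it takes over 72 s, if anything falls off the work surface, if the arm or the gripper's body presses on something with over 40 N, if the wrist force passes 120 N, or if a joint passes its speed limit or range.

### The arm

A 7-joint arm with a two-finger parallel gripper is mounted at the origin on the work surface. World frame = base frame: x ahead of the robot, y to its left, z up, the work surface at z = 0. Lengths are in m, angles in rad, forces in N, time in s.
With the tool pointing down it reaches from about 0.425 to 0.925 m from the base axis. Payload 6.8 kg.
Tool frame: the origin (TCP) lies at the very end of the fingers, on their centre line; the grasp point (between the pads) lies 19 mm behind it; z points along the fingers, y is the line along which they close (so a half turn about z gives the same grasp; the last joint's range is limited). The gripper opens to 85 mm and grips with 20 to 120 N. Pads are 22 mm wide; open, the fingers measure 114 mm over their backs; the gripper's body (76 mm by 85 mm) begins 54 mm behind the grasp point. The pads swing forward as they close: fully open they stand 13 mm farther back than shut.
Start: joints at [-1.233, 0.477, 0.022, 1.555, -0.011, 1.109, -0.083], TCP at [0.291, 0.609, 0.231] pointing down, gripper open.
Joint ranges: [-2.96, 2.96], [-0.34, 2.1], [-1.41, 1.46], [0.24, 2.44], [-1.37, 4.51], [0.17, 1.92], [-2.96, 2.96]. Speed limits (rad/s): [2.39, 2.39, 3.14, 3.14, 3.14, 3.14, 3.14].

### API

Orientations are given as a rotation vector (axis times angle).
In Python, from bench import r gives the robot as it stands.
- The arm moves only by the shell command python3 -m jog 'ROWS' [FORCE]. ROWS is JSON, a list of rows, each an object of numbers: "fingers": the finger opening in m, from 0 to 0.0854; "x", "y", "z": the shift along the tool's x, y, z in m; "rx", "ry", "rz": the turn, a rotation vector about the tool's x, y, z in degrees. In form: [{"fingers": .., "x": .., "y": .., "z": .., "rx": .., "ry": .., "rz": ..}, ...]. A call has 1 to 8 rows; each row shifts and turns the commanded pose from where the row before left it, along the tool's axes as they then stand; what a row does not reach is not made up. A row lasts 1/8 s, in which the tool goes at most 62.5 mm and 10.7 degrees, less where a joint would pass 70% of its speed; a pose out of reach is approached as far as the arm can. A call is refused whole if a number of a shift passes 0.0625 or a number of a turn 10.7, either way. A call with a gripper value outside its range is refused whole. The fingers move at their own pace and stop on an object; FORCE is the grip in N (left out, the last holds). Time passes only in rows, so rows that do not move let the fingers close. It gives the time, the measured TCP pose, the force, the opening and the grip force at its end, in the units of the state.
- r.get_obs(): the state, without advancing time (a new reading comes with each control period).
- r.grab_frame(name): name is "scene" or "top" or "wrist"; returns (picture, depth): 384x512x3 uint8, red, green, blue; 384x512 float32, m along the optical axis (not along the pixel's ray), 0 where there is no reading.
- r.get_calibration(name): a dict with "mtx" (3x3 intrinsics, pixels), "extrinsics" (4x4, takes a point from camera to world coordinates). Camera axes: x right, y down, z forward; pixel columns grow to the right and rows downward; lengths in m; the calibration is good to about 2 mm. A picture is of the moment at which its call begins: read the wrist's pose just before it. get_calibration takes no time and is no camera call; for the wrist camera it gives the pose at the moment of the call.
- r.hand_in(): hands the job in; it is judged then, once.
Trained networks look in the newest picture that a camera, given by its name, has taken for a name from the list of things; names that differ only in an ending like _2 or _b are one class to them, and where a whole thing is asked for, a point or a joint stands for the part that bears it (a point fixed in the world has none). Each returns a list of dicts, best first, with "score" (0 to 1); they miss things now and then, are a little off and sometimes report something else, mostly with a low value. They report only what shows in the picture. A call takes as long as a camera call.
- r.search_frame(target, camera): "xyz" ([x, y, z] in m, in world coordinates, good to about 4 mm: the middle of the surface that is visible of it).
- r.landmark_of(target, camera): "xyz" ([x, y, z] in m, in world coordinates, good to about 4 mm: a listed point, or the origin of a listed thing).
The state is a dict: "clock": time; "joints": joint angles; "qvel": joint speeds; "tau": joint torques, N m; "tcp_pos": TCP position; "orientation": TCP orientation; "contact_force": force on the tool from outside, world axes, zero at the start; "moment": the same for the moment, N m; "grip_width": finger opening in m; "gripper_force": force on a finger pad.
Only numpy, scipy, OpenCV 4.12 (cv2) and the standard library are available. Lean on these libraries where they do the work, as an engineer would, in place of code of your own. Each camera call takes 0.05 s, during which the arm holds its last target. There are 200 camera calls.

## Working session

There is one attempt and no reset: what is moved stays moved. The work goes in short steps, Python scripts to look and compute and a shell command to move; the robot and the scene stay as the last step left them, time stands still between calls to the robot, and variables do not carry over. Pictures are saved under pics/ and viewed, at most 12 in all, crops included, and the job is handed in when it is done.

```bash
ls; mkdir -p pics; cat > h.py <<'E'
from bench import r
import numpy as np, cv2
from scipy.spatial.transform import Rotation as R
np.set_printoptions(precision=4,suppress=True)
def save(cam,name):
    p,d=r.grab_frame(cam); cv2.imwrite('pics/'+name,cv2.cvtColor(p,cv2.COLOR_RGB2BGR)); np.save('pics/'+name+'.npy',d); return p,d
def world(cam,u,v,d,E=None):
    c=r.get_calibration(cam); K=np.array(c['mtx']); E=np.array(c['extrinsics']) if E is None else E
    return E[:3,:3]@(np.linalg.inv(K)@np.array([u,v,1])*d)+E[:3,3]
E
python3 - <<'E'
from h import *
for c in ['scene','top']:
    save(c,c+'1.png')
    for n in ['vent','pole','hook','rest','flap_hinge','flap_edge','driver','tape','jar','carton','mug','blank']:
        l=r.landmark_of(n,c)
        if l: print(c,n,np.array(l[0]['xyz']),round(l[0]['score'],2))
o=r.get_obs(); print(o)
a=cv2.imread('pics/scene1.png');b=cv2.imread('pics/top1.png')
cv2.imwrite('pics/both.png',cv2.resize(np.vstack([a,b]),(448,672))[:,:]) 
E
```

```text
pics
scene vent [0.6596 0.085  0.0037] 0.66
scene pole [ 0.4709 -0.3064  0.0558] 0.67
scene hook [ 0.6254 -0.3184  0.0514] 0.66
scene rest [ 0.4696 -0.309   0.0011] 0.96
scene flap_hinge [0.7121 0.0873 0.1693] 0.73
scene flap_edge [0.6971 0.0874 0.2732] 0.82
scene driver [0.3927 0.1192 0.0036] 0.51
scene tape [ 0.4388 -0.0634 -0.    ] 0.84
scene jar [ 0.7579 -0.1789  0.0037] 0.81
scene carton [ 0.4207  0.3293 -0.0001] 0.74
scene mug [ 0.62   0.381 -0.002] 0.86
scene blank [ 0.6923 -0.3072 -0.0002] 0.71
top vent [ 0.6603  0.0768 -0.0015] 0.67
top pole [ 0.472  -0.307   0.0557] 0.9
top hook [ 0.6271 -0.3211  0.0554] 0.77
top rest [ 0.4692 -0.305  -0.002 ] 0.83
top flap_hinge [0.7054 0.0903 0.1689] 0.63
top flap_edge [0.6968 0.0901 0.2709] 0.96
top driver [ 0.387   0.1163 -0.0011] 0.64
top tape [ 0.4399 -0.0639  0.0054] 0.57
top jar [ 0.7557 -0.1723 -0.0011] 0.88
top carton [0.4146 0.3253 0.0003] 0.71
top blank [ 0.6925 -0.3099  0.001 ] 0.81
{'clock': 1.3, 'joints': array([-1.2331,  0.477 ,  0.0224,  1.5554, -0.0115,  1.1093, -0.0831]), 'qvel': array([-0.0003,  0.0006, -0.0018,  0.0007, -0.0007, -0.0018,  0.0006]), 'tau': array([  0.0001, -59.6337,   1.6063, -28.1543,   0.0124,   0.0016,
        -0.    ]), 'tcp_pos': array([0.291 , 0.609 , 0.2313]), 'orientation': array([0.6945, 3.0639, 0.    ]), 'contact_force': array([-0.3689, -0.2352, -0.0659]), 'moment': array([-0.0077, -0.0441, -0.0263]), 'gripper_force': 0.0, 'grip_width': 0.08527834475309658}
```

View images.

View pics/scene1.png

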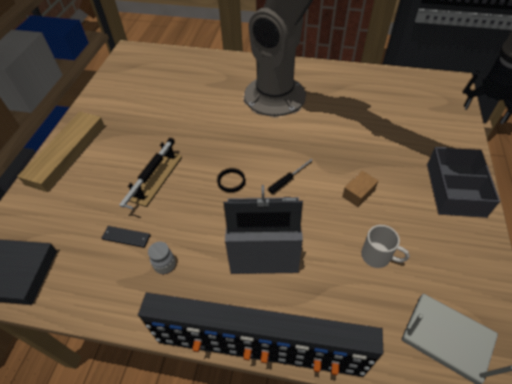

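View pics/top1.png

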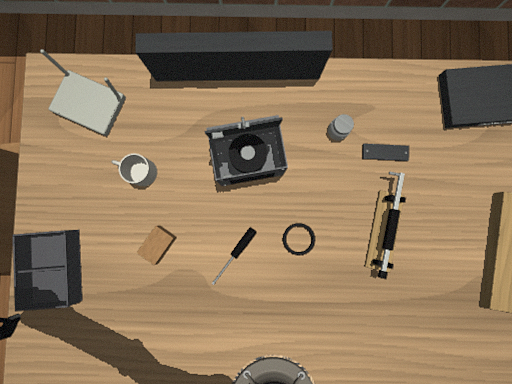

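```bash
cat >> h.py <<'E'
def plan(p=None,yaw=None):
    """tool-axis shift to world point p and rz turn so tool x (or -x) lies along world yaw (deg)"""
    o=r.get_obs(); M=R.from_rotvec(o['orientation']).as_matrix(); t=o['tcp_pos']
    print('clk',round(o['clock'],2),'tcp',t,'F',o['contact_force'],'Mo',o['moment'],'w',round(o['grip_width'],4),'gf',o['gripper_force']);print('M',M.round(3).tolist())
    if p is not None: print('tool shift mm',1000*(M.T@(np.array(p)-t)))
    if yaw is not None:
        v=M.T@np.array([np.cos(np.radians(yaw)),np.sin(np.radians(yaw)),0]); a=np.degrees(np.arctan2(v[1],v[0])); print('rz to tool x',a,' to -x',(a+360)%360-180)
E
python3 - <<'E'
from h import *
plan([0.5,-0.31,0.25],-9)
# top cam cloud
d=np.load('pics/top1.png.npy'); c=r.get_calibration('top');K=np.array(c['mtx']);E=np.array(c['extrinsics'])
v,u=np.mgrid[0:384,0:512]; P=np.stack([(u-K[0,2])/K[0,0]*d,(v-K[1,2])/K[1,1]*d,d],-1)@E[:3,:3].T+E[:3,3]
P=P.reshape(-1,3)
# rod/sleeve
m=(P[:,2]>.045)&(P[:,2]<.08)&(abs(P[:,0]-.48)<.2)&(abs(P[:,1]+.31)<.06)
q=P[m]; print(len(q)); l=cv2.fitLine(q[:,:2].astype(np.float32),cv2.DIST_HUBER,0,.01,.01).ravel(); print('pole line',l,np.degrees(np.arctan2(l[1],l[0])))
s=(q[:,:2]-l[2:])@l[:2]; print('ends',l[2:]+l[:2]*s.min(),l[2:]+l[:2]*s.max())
q=q[q[:,2]>.062]; print('sleeve',q.mean(0),len(q))
m=(P[:,2]>.2)&(abs(P[:,0]-.7)<.08)&(abs(P[:,1]-.09)<.12); q=P[m]; print('flap',len(q)); 
l=cv2.fitLine(q[:,:2].astype(np.float32),cv2.DIST_HUBER,0,.01,.01).ravel(); print(l,np.degrees(np.arctan2(l[1],l[0])), q.min(0),q.max(0))
e=P[(P[:,2]>.28)&(abs(P[:,0]-.7)<.08)&(abs(P[:,1]-.09)<.12)];print('eye',len(e),e.mean(0),e.max(0)); print('K',K[0,0],E[:3,3])
E
```

```text
clk 1.3 tcp [0.291  0.609  0.2313] F [-0.3689 -0.2352 -0.0659] Mo [-0.0077 -0.0441 -0.0263] w 0.0853 gf 0.0
M [[-0.902, 0.431, 0.0], [0.431, 0.902, 0.0], [-0.0, 0.0, -1.0]]
tool shift mm [-584.7973 -739.1321  -18.6985]
rz to tool x 163.45808406869307  to -x -16.541915931306903
1034
pole line [ 0.9829 -0.1842  0.4786 -0.3076] -10.6152115
ends [ 0.3419 -0.282 ] [ 0.6246 -0.335 ]
sleeve [ 0.4674 -0.307   0.0666] 672
flap 599
[ 0.2194 -0.9756  0.6904  0.0992] -77.32454 [0.6661 0.0021 0.2   ] [0.7137 0.1688 0.3195]
eye 36 [0.6884 0.0847 0.3133] [0.7014 0.0898 0.3195]
K 373.70364161458485 [0.4916 0.0564 1.068 ]
```

```bash
python3 -m jog '[{"x":-0.053,"y":-0.019},{"x":-0.053,"y":-0.019},{"x":-0.053,"y":-0.019},{"x":-0.053,"y":-0.019},{"x":-0.053,"y":-0.019},{"x":-0.0265,"y":-0.0538},{"x":-0.0265,"y":-0.0538},{"x":-0.0265,"y":-0.0538}]'; python3 -m jog '[{"x":-0.0265,"y":-0.0538},{"x":-0.0265,"y":-0.0538},{}]'; python3 - <<'E'
from h import *
plan([0.5,-0.31,0.25],-10.5)
print(r.get_calibration('wrist'))
save('wrist','w1.png')
for n in ['vent','flap_hinge','flap_edge']:
    l=r.landmark_of(n,'wrist')
    if l: print(n,np.array(l[0]['xyz']),round(l[0]['score'],2))
E
```

```text
clk 1.3 tcp [0.291  0.609  0.2313] F [-0.3689 -0.2352 -0.0659] Mo [-0.0077 -0.0441 -0.0263] w 0.0853 gf 0.0
M [[-0.902, 0.431, 0.0], [0.431, 0.902, 0.0], [-0.0, 0.0, -1.0]]
tool shift mm [-584.7973 -739.1321  -18.6985]
rz to tool x 164.9580840683735  to -x -15.041915931626477
{'mtx': array([[265.1647,   0.    , 257.158 ],
       [  0.    , 265.1647, 188.4267],
       [  0.    ,   0.    ,   1.    ]]), 'extrinsics': array([[ 0.4311,  0.8677,  0.2474,  0.2286],
       [ 0.9023, -0.4147, -0.1178,  0.6392],
       [ 0.0003,  0.274 , -0.9617,  0.3728],
       [ 0.    ,  0.    ,  0.    ,  1.    ]])}validation failed for argument at $[0]...
validation failed for argument at $[0]...
```

View pics/w1.png

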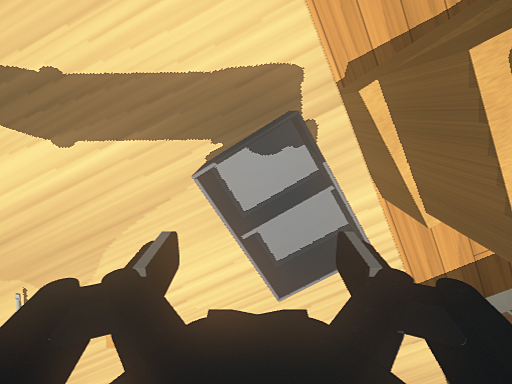

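The move was refused, so the wrist view (black tray at about (275,205), fingers at (160,260) and (360,260)) is still of the start pose. Rows seem to need every key.

```bash
python3 -m jog '[{"fingers":0.085,"x":-0.053,"y":-0.019,"z":0,"rx":0,"ry":0,"rz":0},{"fingers":0.085,"x":-0.053,"y":-0.019,"z":0,"rx":0,"ry":0,"rz":0},{"fingers":0.085,"x":-0.053,"y":-0.019,"z":0,"rx":0,"ry":0,"rz":0},{"fingers":0.085,"x":-0.053,"y":-0.019,"z":0,"rx":0,"ry":0,"rz":0},{"fingers":0.085,"x":-0.053,"y":-0.019,"z":0,"rx":0,"ry":0,"rz":0},{"fingers":0.085,"x":-0.0265,"y":-0.0538,"z":0,"rx":0,"ry":0,"rz":0},{"fingers":0.085,"x":-0.0265,"y":-0.0538,"z":0,"rx":0,"ry":0,"rz":0},{"fingers":0.085,"x":-0.0265,"y":-0.0538,"z":0,"rx":0,"ry":0,"rz":0}]'; python3 -m jog '[{"fingers":0.085,"x":-0.0265,"y":-0.0538,"z":0,"rx":0,"ry":0,"rz":0},{"fingers":0.085,"x":-0.0265,"y":-0.0538,"z":0,"rx":0,"ry":0,"rz":0},{"fingers":0.085,"x":0,"y":0,"z":0,"rx":0,"ry":0,"rz":0}]'; python3 - <<'E'
from h import *
plan([0.5,-0.31,0.25],-10.5)
save('wrist','w2.png')
for n in ['vent','flap_hinge','flap_edge']:
    l=r.landmark_of(n,'wrist')
    if l: print(n,np.array(l[0]['xyz']),round(l[0]['score'],2))
E
```

```text
clock: 2.5
tcp_pos: [0.4914, 0.2272, 0.2315]
orientation: [0.695, 3.063, 0.001]
contact_force: [0.8, -1.0, -0.8]
grip_width: 0.085
gripper_force: 0.0
clock: 2.88
tcp_pos: [0.4929, 0.1037, 0.2317]
orientation: [0.708, 3.06, -0.002]
contact_force: [0.9, 0.8, 0.0]
grip_width: 0.085
gripper_force: 0.0
clk 2.88 tcp [0.4929 0.1037 0.2317] F [0.8853 0.8338 0.0278] Mo [ 0.0108 -0.0138 -0.0015] w 0.085 gf 0.0
M [[-0.898, 0.439, 0.0], [0.439, 0.898, -0.001], [-0.001, -0.001, -1.0]]
tool shift mm [-188.0478 -368.5374  -17.8001]
rz to tool x 164.45122641225674  to -x -15.548773587743199
vent [0.6573 0.0806 0.0014] 0.62
```

View pics/w2.png

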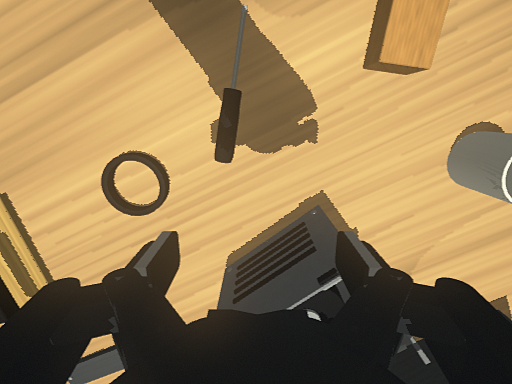

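The wrist view shows the tape ring at (135,182), driver at (228,125) and the vent front with its slots at (275,265). The eye is hidden behind the gripper, so I'll look from above it.

```bash
python3 -m jog '[{"fingers":0.085,"x":0,"y":0,"z":-0.06,"rx":0,"ry":0,"rz":0},{"fingers":0.085,"x":0,"y":0,"z":-0.06,"rx":0,"ry":0,"rz":0},{"fingers":0.085,"x":-0.05,"y":0.0146,"z":-0.01,"rx":0,"ry":0,"rz":0},{"fingers":0.085,"x":-0.05,"y":0.0146,"z":-0.01,"rx":0,"ry":0,"rz":0},{"fingers":0.085,"x":-0.05,"y":0.0146,"z":-0.01,"rx":0,"ry":0,"rz":0},{"fingers":0.085,"x":-0.05,"y":0.0146,"z":-0.01,"rx":0,"ry":0,"rz":0},{"fingers":0.085,"x":-0.05,"y":0.0146,"z":-0.01,"rx":0,"ry":0,"rz":0},{"fingers":0.085,"x":0,"y":0,"z":0,"rx":0,"ry":0,"rz":0}]'; python3 - <<'E'
from h import *
plan([0.5,-0.31,0.25],-10.5)
E=np.array(r.get_calibration('wrist')['extrinsics']); np.save('E3.npy',E); print(E)
save('wrist','w3.png')
for n in ['vent','flap_hinge','flap_edge']:
    l=r.landmark_of(n,'wrist')
    if l: print(n,np.array(l[0]['xyz']),round(l[0]['score'],2))
E
```

```text
clock: 4.08
tcp_pos: [0.7525, 0.0687, 0.398]
orientation: [-0.692, -3.062, 0.003]
contact_force: [-0.8, 0.2, -0.1]
grip_width: 0.0852
gripper_force: 0.0
clk 4.08 tcp [0.7525 0.0687 0.398 ] F [-0.7672  0.1658 -0.1471] Mo [-0.0549  0.0452  0.0076] w 0.0852 gf 0.0
M [[-0.903, 0.43, -0.002], [0.43, 0.903, -0.001], [0.001, -0.002, -1.0]]
tool shift mm [  64.9372 -450.0623  149.1413]
rz to tool x 165.03784820602777  to -x -14.962151793972225
[[ 0.4298  0.869   0.2453  0.6903]
 [ 0.9029 -0.413  -0.1189  0.0989]
 [-0.002   0.2726 -0.9621  0.5396]
 [ 0.      0.      0.      1.    ]]
vent [0.6569 0.0809 0.006 ] 0.59
flap_hinge [0.7092 0.0917 0.1665] 0.85
flap_edge [0.6932 0.0896 0.276 ] 0.72
```

View pics/w3.png

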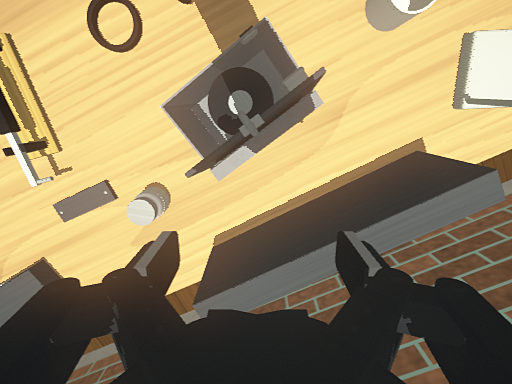

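The flap is seen edge-on, running from (188,172) to (323,72), with the eye and shank around (255,125). The box rim is below at about (165,105) to (260,25). Next I'll fit it all from this depth image.

```bash
cat > fit.py <<'E'
from h import *
d=np.load('pics/w3.png.npy'); E=np.load('E3.npy'); K=np.array(r.get_calibration('wrist')['mtx'])
v,u=np.mgrid[0:384,0:512]; P=np.stack([(u-K[0,2])/K[0,0]*d,(v-K[1,2])/K[1,1]*d,d],-1)@E[:3,:3].T+E[:3,3]
ok=(d>0)&(P[...,2]>.14)&(P[...,2]<.36)&(abs(P[...,0]-.68)<.14)&(abs(P[...,1]-.09)<.15)&(v<200)
q=P[ok]
print(np.histogram(q[:,2],bins=np.arange(.14,.34,.01)))
rim=q[(q[:,2]<.172)]; rc=cv2.minAreaRect(rim[:,:2].astype(np.float32)*1000); print('rim',rc, np.median(rim[:,2]))
fl=q[(q[:,2]>.19)&(q[:,2]<.285)]
c=np.median(fl,0); w,V=np.linalg.eigh(np.cov((fl-fl.mean(0)).T)); print('flap normal',V[:,0],w,'mean',fl.mean(0))
top=q[(q[:,2]>.262)&(q[:,2]<.283)]; rc=cv2.minAreaRect(top[:,:2].astype(np.float32)*1000); print('edge rect',rc,np.percentile(top[:,2],[10,50,90]),len(top))
eye=q[q[:,2]>.283]; print('eye',len(eye),eye.mean(0),eye.min(0),eye.max(0)); 
i=np.argsort(-eye[:,2])[:60:4]; print(eye[i])
E
python3 fit.py; python3 - <<'E'
import cv2
a=cv2.imread('pics/w3.png')[50:190,160:340]; cv2.imwrite('pics/w3c.png',cv2.resize(a,None,fx=4,fy=4,interpolation=cv2.INTER_NEAREST))
E
```

```text
(array([ 378,  509, 1900,  895,   14,   44,   66,   69,   77,   82,  283,
        109,  521, 1060,    1,   14,   27,  180,    0]), array([0.14, 0.15, 0.16, 0.17, 0.18, 0.19, 0.2 , 0.21, 0.22, 0.23, 0.24,
       0.25, 0.26, 0.27, 0.28, 0.29, 0.3 , 0.31, 0.32, 0.33]))
rim ((668.2122802734375, 82.7950439453125), (133.48394775390625, 180.39540100097656), 11.31000804901123) 0.16868633198410238
flap normal [0.951  0.2233 0.2137] [0.     0.0004 0.0024] mean [0.6965 0.1016 0.258 ]
edge rect ((693.8303833007812, 87.74410247802734), (19.803295135498047, 171.33486938476562), 12.767982482910156) [0.264  0.2709 0.2732] 1517
eye 222 [0.6937 0.0881 0.3124] [0.6818 0.0834 0.2845] [0.7058 0.0925 0.3183]
[[0.6938 0.0868 0.3183]
 [0.6931 0.0871 0.3174]
 [0.6931 0.0889 0.3172]
 [0.697  0.0879 0.317 ]
 [0.6892 0.088  0.3167]
 [0.6948 0.0871 0.3166]
 [0.6959 0.0893 0.3166]
 [0.6977 0.0875 0.3164]
 [0.6881 0.0858 0.3162]
 [0.6927 0.0863 0.3161]
 [0.6909 0.0862 0.316 ]
 [0.6977 0.0893 0.316 ]
 [0.6916 0.0895 0.3158]
 [0.6941 0.0874 0.3157]
 [0.6963 0.09   0.3157]]
```

View pics/w3c.png

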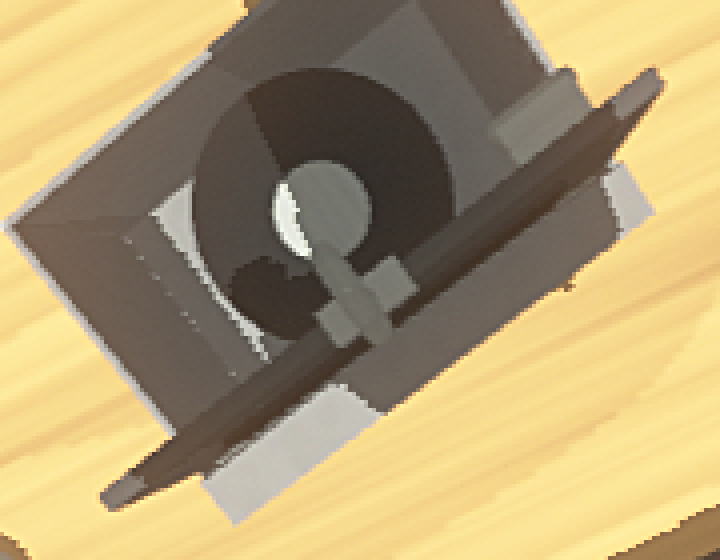

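Eye in the crop: it's edge-on at about (350,290), straddling the flap's mid plane. From depth: eye centre ≈ (0.694, 0.088, 0.305), hinge ≈ (0.707, 0.091, 0.168), flap ≈ 1.47 rad, radius ≈ 0.138, yaw ≈ 12.3°. Going to the pole now.

```bash
python3 -m jog '[{"fingers":0.085,"x":0.0064,"y":-0.05,"z":0,"rx":0,"ry":0,"rz":0},{"fingers":0.085,"x":0.0064,"y":-0.05,"z":0.03,"rx":0,"ry":0,"rz":0},{"fingers":0.085,"x":0.0064,"y":-0.05,"z":0.03,"rx":0,"ry":0,"rz":0},{"fingers":0.085,"x":0.0064,"y":-0.05,"z":0.03,"rx":0,"ry":0,"rz":0},{"fingers":0.085,"x":0.0064,"y":-0.05,"z":0.03,"rx":0,"ry":0,"rz":0},{"fingers":0.085,"x":0.0064,"y":-0.05,"z":0.03,"rx":0,"ry":0,"rz":0},{"fingers":0.085,"x":0.0064,"y":-0.05,"z":0.03,"rx":0,"ry":0,"rz":0},{"fingers":0.085,"x":0.0064,"y":-0.05,"z":0.03,"rx":0,"ry":0,"rz":0}]'; python3 -m jog '[{"fingers":0.085,"x":0.0064,"y":-0.05,"z":0.02,"rx":0,"ry":0,"rz":0},{"fingers":0.085,"x":0,"y":0,"z":0,"rx":0,"ry":0,"rz":-7.5},{"fingers":0.085,"x":0,"y":0,"z":0,"rx":0,"ry":0,"rz":-7.5},{"fingers":0.085,"x":0,"y":0,"z":0,"rx":0,"ry":0,"rz":0}]'; python3 - <<'E'
from h import *
plan([0.507,-0.313,0.037],-10.6)
E=np.array(r.get_calibration('wrist')['extrinsics'])
p,d=save('wrist','w4.png')
for n in ['pole','rest','hook']:
    l=r.landmark_of(n,'wrist')
    if l: print(n,np.array(l[0]['xyz']),round(l[0]['score'],2))
K=np.array(r.get_calibration('wrist')['mtx'])
v,u=np.mgrid[0:384,0:512]; P=np.stack([(u-K[0,2])/K[0,0]*d,(v-K[1,2])/K[1,1]*d,d],-1)@E[:3,:3].T+E[:3,3]
P=P[d>0]; m=(P[:,2]>.05)&(P[:,2]<.075)&(abs(P[:,1]+.307)<.05); q=P[m]
l=cv2.fitLine(q[:,:2].astype(np.float32),cv2.DIST_HUBER,0,.01,.01).ravel(); print('line',l,np.degrees(np.arctan2(l[1],l[0])),len(q))
s=q[q[:,2]>.0645]; print('sleeve',cv2.minAreaRect(s[:,:2].astype(np.float32)*1000),np.median(s[:,2]))
print(np.histogram(q[:,2],bins=10))
E
```

```text
clock: 5.28
tcp_pos: [0.5299, -0.2714, 0.1917]
orientation: [0.692, 3.062, 0.001]
contact_force: [0.6, 0.5, -0.4]
grip_width: 0.0851
gripper_force: 0.0
clock: 5.78
tcp_pos: [0.5037, -0.313, 0.1723]
orientation: [0.289, 3.127, 0.001]
contact_force: [0.3, 0.6, -0.5]
grip_width: 0.0847
gripper_force: 0.0
clk 5.78 tcp [ 0.5037 -0.313   0.1723] F [ 0.3285  0.5849 -0.4621] Mo [-0.0288  0.0146  0.0098] w 0.0847 gf 0.0
M [[-0.983, 0.183, 0.002], [0.183, 0.983, 0.0], [-0.002, 0.001, -1.0]]
tool shift mm [ -3.0679   0.4627 135.2568]
rz to tool x -179.95639953519404  to -x 0.04360046480596225
pole [ 0.4718 -0.3061  0.0538] 0.65
rest [ 0.468  -0.3087 -0.0015] 0.78
hook [ 0.6295 -0.3188  0.0531] 0.88
line [ 0.9827 -0.1853  0.4604 -0.3028] -10.677275 6489
sleeve ((457.8283386230469, -302.0848388671875), (39.516815185546875, 220.33514404296875), 78.842529296875) 0.06656745170509801
(array([  56,   64,   80,  108,  224, 1563,  513,  687, 2346,  848]), array([0.05  , 0.0519, 0.0538, 0.0557, 0.0576, 0.0595, 0.0614, 0.0633,
       0.0652, 0.0671, 0.069 ]))
```

View pics/w4.png

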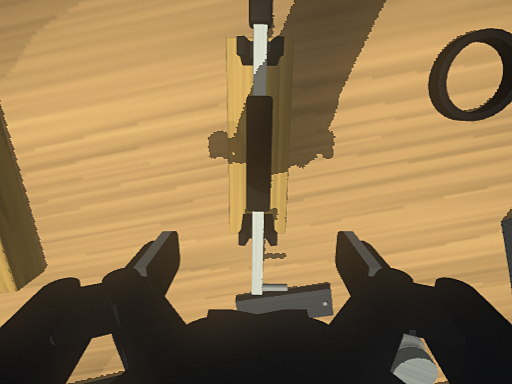

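Pole lies centred between the fingers: sleeve from (258,96) to (258,212), prong at (272,288) pointing right (+y). Descend and grip.

```bash
python3 -m jog '[{"fingers":0.085,"x":-0.003,"y":0.0014,"z":0.045,"rx":0,"ry":0,"rz":0},{"fingers":0.085,"x":0,"y":0,"z":0.04,"rx":0,"ry":0,"rz":0},{"fingers":0.085,"x":0,"y":0,"z":0.03,"rx":0,"ry":0,"rz":0},{"fingers":0.085,"x":0,"y":0,"z":0.019,"rx":0,"ry":0,"rz":0},{"fingers":0.04,"x":0,"y":0,"z":0,"rx":0,"ry":0,"rz":0},{"fingers":0.01,"x":0,"y":0,"z":0,"rx":0,"ry":0,"rz":0},{"fingers":0.01,"x":0,"y":0,"z":0,"rx":0,"ry":0,"rz":0},{"fingers":0.01,"x":0,"y":0,"z":0,"rx":0,"ry":0,"rz":0}]' 120; python3 -m jog '[{"fingers":0.01,"x":0,"y":0,"z":0,"rx":0,"ry":0,"rz":0},{"fingers":0.01,"x":0,"y":0,"z":0,"rx":0,"ry":0,"rz":0},{"fingers":0.01,"x":0,"y":0,"z":0,"rx":0,"ry":0,"rz":0}]' 120; python3 -c "
from h import *
plan([0.507,-0.313,0.037],-10.6)"
```

```text
clock: 6.98
tcp_pos: [0.5078, -0.3135, 0.0389]
orientation: [0.29, 3.126, -0.001]
contact_force: [-0.8, 1.5, 6.5]
grip_width: 0.0225
gripper_force: 117.4
clock: 7.35
tcp_pos: [0.5078, -0.3135, 0.0388]
orientation: [0.29, 3.126, -0.001]
contact_force: [-2.0, 2.2, 6.9]
grip_width: 0.0223
gripper_force: 117.4
clk 7.35 tcp [ 0.5078 -0.3135  0.0388] F [-2.0044  2.2446  6.9163] Mo [ 0.2117  0.1919 -0.154 ] w 0.0223 gf 117.4278724193573
M [[-0.983, 0.184, 0.002], [0.184, 0.983, -0.001], [-0.002, -0.0, -1.0]]
tool shift mm [0.8856 0.3251 1.84  ]
rz to tool x -179.99550200493732  to -x 0.004497995062678228
```

```bash
python3 -m jog '[{"fingers":0.01,"x":0,"y":0,"z":-0.015,"rx":0,"ry":0,"rz":0},{"fingers":0.01,"x":0,"y":0,"z":-0.03,"rx":0,"ry":0,"rz":0},{"fingers":0.01,"x":0,"y":0,"z":-0.055,"rx":0,"ry":0,"rz":0},{"fingers":0.01,"x":0,"y":0,"z":-0.06,"rx":0,"ry":0,"rz":-7.6},{"fingers":0.01,"x":0,"y":0,"z":-0.06,"rx":0,"ry":0,"rz":-7.6},{"fingers":0.01,"x":0,"y":0,"z":-0.057,"rx":0,"ry":0,"rz":-7.6},{"fingers":0.01,"x":0,"y":0,"z":0,"rx":0,"ry":0,"rz":0}]' 120;  python3 -c "
from h import *
plan([0.5946,0.0121,0.316],12.3)
save('top','t5.png'); print(r.landmark_of('hook','top')[:1],r.landmark_of('pole','top')[:1]); save('scene','s5.png'); print(r.landmark_of('hook','scene')[:1])"
```

```text
clock: 8.22
tcp_pos: [0.5087, -0.3147, 0.3207]
orientation: [-0.335, 3.114, -0.008]
contact_force: [0.5, -0.0, -3.7]
grip_width: 0.0222
gripper_force: 118.0
clk 8.22 tcp [ 0.5087 -0.3147  0.3207] F [ 0.4687 -0.0425 -3.6869] Mo [ 0.0197 -0.1168 -0.0859] w 0.0222 gf 118.00072073936462
M [[-0.977, -0.212, 0.01], [-0.212, 0.977, -0.004], [-0.009, -0.006, -1.0]]
tool shift mm [-153.2653  301.1444    4.1678]
rz to tool x 179.96004554603124  to -x -0.039954453968789494
[{'xyz': [0.6193, -0.2772, 0.3373], 'score': 0.66}] [{'xyz': [0.4741, -0.3229, 0.34], 'score': 0.7}]
[{'xyz': [0.6196, -0.2715, 0.3329], 'score': 0.9}]
```

```bash
python3 -m jog '[{"fingers":0.01,"x":-0.0255,"y":0.05,"z":0,"rx":0,"ry":0,"rz":0},{"fingers":0.01,"x":-0.0255,"y":0.05,"z":0,"rx":0,"ry":0,"rz":0},{"fingers":0.01,"x":-0.0255,"y":0.05,"z":0,"rx":0,"ry":0,"rz":0},{"fingers":0.01,"x":-0.0255,"y":0.05,"z":0,"rx":0,"ry":0,"rz":0},{"fingers":0.01,"x":-0.0255,"y":0.05,"z":0,"rx":0,"ry":0,"rz":0},{"fingers":0.01,"x":-0.02,"y":0.04,"z":0,"rx":0,"ry":0,"rz":0},{"fingers":0.01,"x":0,"y":0,"z":0,"rx":0,"ry":0,"rz":0}]' 120;  cat > look.py <<'E'
from h import *
import sys
plan([0.5946,0.0121,0.286],12.3)
n=sys.argv[1]
ims=[]
for c in ['top','scene']:
    p,d=save(c,c+n+'.png')
    for t in ['hook','flap_edge']:
        l=r.landmark_of(t,c); print(c,t,l and (np.array(l[0]['xyz']),round(l[0]['score'],2)))
    C=r.get_calibration(c);K=np.array(C['mtx']);E=np.array(C['extrinsics'])
    v,u=np.mgrid[0:384,0:512]; P=np.stack([(u-K[0,2])/K[0,0]*d,(v-K[1,2])/K[1,1]*d,d],-1)@E[:3,:3].T+E[:3,3]
    x=np.linalg.inv(E)@np.array([.694,.088,.305,1]); uv=(K@x[:3]/x[2])[:2]; print(c,'eye px',uv)
    np.save('pics/P'+c+'.npy',P)
    a,b=int(uv[0]),int(uv[1]); im=cv2.cvtColor(p,cv2.COLOR_RGB2BGR)[max(b-45,0):b+45,a-50:a+50]; ims.append(cv2.resize(im,(600,540)[::1] if 0 else (400,360),interpolation=cv2.INTER_NEAREST))
cv2.imwrite('pics/c'+n+'.png',np.hstack(ims))
E
python3 look.py 6
```

```text
clock: 9.35
tcp_pos: [0.5893, 0.0071, 0.3123]
orientation: [0.347, -3.119, -0.003]
contact_force: [-0.3, -0.3, -2.2]
grip_width: 0.0224
gripper_force: 118.0
clk 9.35 tcp [0.5893 0.0071 0.3123] F [-0.3379 -0.2517 -2.1604] Mo [-0.0042 -0.1637 -0.0087] w 0.0224 gf 118.03342938423157
M [[-0.976, -0.22, -0.003], [-0.22, 0.976, 0.002], [0.003, 0.002, -1.0]]
tool shift mm [-6.318   3.6089 26.2635]
rz to tool x -179.60369794670873  to -x 0.3963020532912651
top hook (array([0.697 , 0.0938, 0.2695]), 0.69)
top flap_edge (array([0.6962, 0.0896, 0.2711]), 0.59)
top eye px [241.8544 121.0727]
scene hook (array([0.7015, 0.0433, 0.3265]), 0.58)
scene flap_edge (array([0.6925, 0.0888, 0.2702]), 0.59)
scene eye px [262.0747 190.0068]
```

View pics/c6.png

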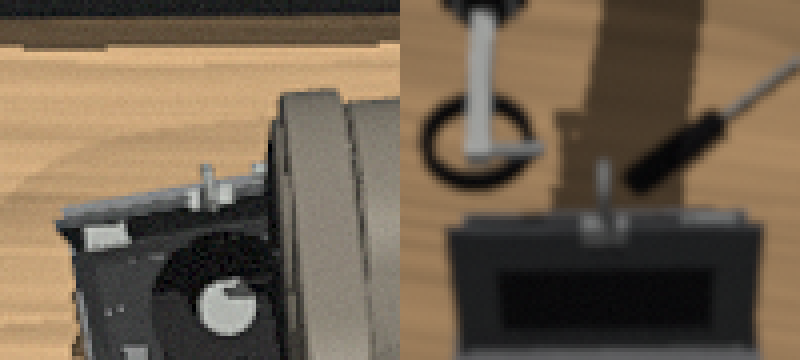

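The top view is blocked by the arm. In the scene view the prong runs level from (468,152) to (540,150), and the ring stands at (605,170) to its right, with the prong behind and above it. Measuring both in that one depth image.

```bash
cat > rel.py <<'E'
from h import *
P=np.load('pics/Pscene.npy').reshape(-1,3); o=r.get_obs(); t=o['tcp_pos']
xv=np.array([np.cos(np.radians(12.4)),np.sin(np.radians(12.4)),0]); yv=np.array([-xv[1],xv[0],0])
pred=t+.113*xv+.018*yv+[0,0,.019]; print('pred hook',pred)
D=P-pred; a=np.c_[D@xv,D@yv,D[:,2]]
m=(abs(a[:,0])<.03)&(a[:,1]>-.01)&(a[:,1]<.02)&(abs(a[:,2])<.02); print('prong',m.sum(),np.median(a[m],0),a[m].min(0),a[m].max(0))
m=(a[:,0]<.012)&(a[:,0]>-.04)&(abs(a[:,1]+.018)<.005)&(abs(a[:,2])<.02); print('rod',m.sum(),np.median(a[m],0),a[m].max(0))
e=np.array([.694,.088,.305]);D=P-e; a=np.c_[D@xv,D@yv,D[:,2]]
m=(abs(a[:,0])<.03)&(abs(a[:,1])<.012)&(a[:,2]>-.018)&(a[:,2]<.03); print('eye',m.sum(),np.median(a[m],0),a[m].min(0),a[m].max(0)); q=a[m]; print(q[np.argsort(q[:,2])][::max(1,len(q)//14)])
E
python3 rel.py
```

```text
pred hook [0.6957 0.0418 0.333 ]
prong 52 [ 0.0064  0.003  -0.0004] [ 0.001  -0.0093 -0.0047] [0.0111 0.0153 0.0025]
rod 111 [-0.0097 -0.0174  0.0026] [ 0.0111 -0.013   0.0057]
eye 39 [ 0.0071 -0.0003  0.0086] [-0.0073 -0.0026 -0.0176] [0.0138 0.0022 0.0135]
[[ 0.0048 -0.0026 -0.0176]
 [ 0.0056  0.0016 -0.0134]
 [ 0.0099 -0.0006 -0.0076]
 [ 0.0123  0.0015 -0.0012]
 [ 0.0138 -0.0006  0.001 ]
 [ 0.0132 -0.0005  0.0035]
 [ 0.011  -0.0025  0.0041]
 [ 0.0107 -0.0025  0.0071]
 [ 0.0112 -0.0004  0.0077]
 [ 0.0037 -0.0022  0.0082]
 [ 0.0095 -0.0003  0.0088]
 [ 0.0018 -0.0022  0.009 ]
 [ 0.0073 -0.0003  0.0093]
 [-0.0073  0.0002  0.0109]
 [ 0.0009 -0.0001  0.0112]
 [ 0.0063 -0.0002  0.0114]
 [-0.0038  0.0001  0.0119]
 [-0.0011 -0.002   0.0121]
 [ 0.002   0.002   0.0125]
 [ 0.0002 -0.      0.0135]]
```

```bash
python3 -m jog '[{"fingers":0.01,"x":-0.0053,"y":0,"z":0.013,"rx":0,"ry":0,"rz":0},{"fingers":0.01,"x":0,"y":0,"z":0.012,"rx":0,"ry":0,"rz":0},{"fingers":0.01,"x":0,"y":0.01,"z":0,"rx":0,"ry":0,"rz":0},{"fingers":0.01,"x":0,"y":0.007,"z":0,"rx":0,"ry":0,"rz":0},{"fingers":0.01,"x":0,"y":0,"z":0,"rx":0,"ry":0,"rz":0},{"fingers":0.01,"x":0,"y":0,"z":0,"rx":0,"ry":0,"rz":0}]' 120; python3 look.py 7|grep -v scene; python3 rel.py
```

```text
clock: 10.4
tcp_pos: [0.5913, 0.0194, 0.2897]
orientation: [-0.336, 3.123, -0.0]
contact_force: [-0.5, 0.5, -2.1]
grip_width: 0.0221
gripper_force: 118.0
clk 10.4 tcp [0.5913 0.0194 0.2897] F [-0.4815  0.5151 -2.1484] Mo [-0.0201 -0.1495 -0.0082] w 0.0221 gf 118.02069425582886
M [[-0.977, -0.212, 0.001], [-0.212, 0.977, -0.0], [-0.001, -0.0, -1.0]]
tool shift mm [-1.6998 -7.8075  3.7113]
rz to tool x 179.96878794018045  to -x -0.03121205981960884
top hook (array([ 0.6926, -0.3095,  0.0007]), 0.67)
top flap_edge (array([0.6938, 0.0886, 0.2707]), 0.86)
top eye px [241.8544 121.0727]
pred hook [0.6977 0.061  0.3083]
prong 47 [0.0058 0.0021 0.0008] [ 0.0011 -0.0084 -0.0027] [0.0094 0.0146 0.0037]
rod 105 [-0.0099 -0.0185  0.0037] [ 0.0115 -0.0142  0.0064]
eye 37 [ 0.0067 -0.0003  0.0085] [-0.0085 -0.0026 -0.0169] [0.0136 0.0022 0.0134]
[[ 0.0029  0.0017 -0.0169]
 [ 0.0109 -0.0006 -0.0063]
 [ 0.0122  0.0015 -0.0013]
 [ 0.0113 -0.0026  0.0012]
 [ 0.0128 -0.0005  0.003 ]
 [ 0.0113  0.0016  0.0043]
 [ 0.0104  0.0017  0.0065]
 [ 0.0134 -0.0005  0.0071]
 [ 0.0117 -0.0004  0.0083]
 [ 0.0093 -0.0003  0.0085]
 [ 0.0073 -0.0003  0.0094]
 [-0.0056 -0.0019  0.0097]
 [-0.     -0.0021  0.0101]
 [-0.0021 -0.002   0.0109]
 [ 0.0062 -0.0002  0.0112]
 [-0.0013  0.0021  0.0116]
 [ 0.0046  0.0019  0.0125]
 [-0.0006  0.      0.0126]
 [ 0.0027  0.002   0.0134]]
```

```bash
python3 - <<'E'
import cv2
a=cv2.imread('pics/scene7.png')[150:230,215:315]; cv2.imwrite('pics/c7b.png',cv2.resize(a,(600,480),interpolation=cv2.INTER_NEAREST))
E
```

```text
(no output)
```

View pics/c7b.png

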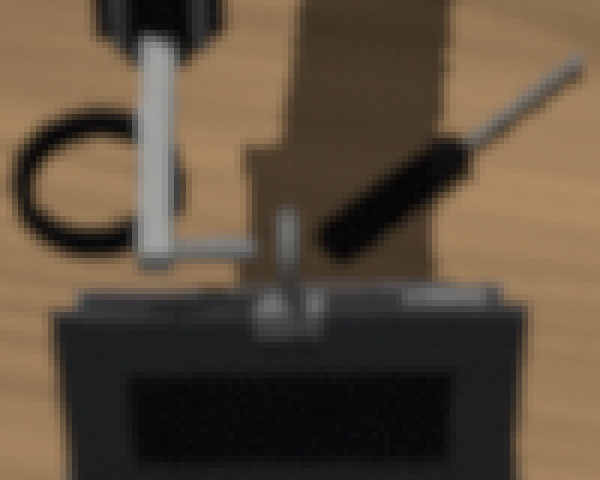

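```bash
python3 - <<'E'
from h import *
C=r.get_calibration('scene');K=np.array(C['mtx']);E=np.array(C['extrinsics']);print('cam',E[:3,3],K[0,0])
def pr(p): x=np.linalg.inv(E)@np.append(p,1); return (K@x[:3]/x[2])[:2]
xv=np.array([.977,.213,0]);yv=np.array([-.213,.977,0]);z=np.array([0,0,1.])
e=np.array([.6945,.088,.3055]); h=np.array([.6977,.061,.3083])+.0035*xv-.0014*z
print('eye',pr(e),'ring top',min((pr(e+.013*(np.cos(a)*xv+np.sin(a)*z))[1],a) for a in np.linspace(0,6.28,80)))
print('hook',pr(h),'dz1mm',pr(h+.001*z)-pr(h),'dx1mm',pr(h+.001*xv)-pr(h))
# prong subpixel row per column, colour
im=cv2.imread('pics/scene7.png',0).astype(float)
for u in (246,249,252,255): 
    c=im[184:200,u]; w=np.clip(c-(c.min()+.35*(c.max()-c.min())),0,None); print(u,c.astype(int),(w*np.arange(184,200)).sum()/w.sum())
print(im[180:200,262:265].astype(int).T)
E
```

```text
cam [1.1797 0.1864 0.9356] 384.6525203568844
eye [262.0277 190.0443] ring top (np.float64(183.80345876929985), np.float64(2.4643037974683546))
hook [249.0189 190.3517] dz1mm [-0.0185 -0.2972] dx1mm [0.0042 0.3786]
246 [113 118 125 128 130 128 124 116 104 106 118 123 122 113  92  65] 190.2969014084507
249 [133 131 129 128 128 128 126 116 103 106 119 124 119 100  74  50] 189.75938625064288
252 [133 133 130 127 124 124 123 113  99 103 118 126 119 101  74  52] 189.71638387155627
255 [126 124 122 119 117 118 119 111  90  73  67  68  69  72  69  58] 187.38670109748227
[[ 60  59  60  62  73  88 100 107 108 106 100  96  91  81  71  63  59  58
   62  70]
 [ 60  58  60  63  72  85  98 104 105 103  98  93  89  78  68  62  58  56
   57  56]
 [ 60  59  60  60  66  73  80  84  83  82  79  78  74  67  61  58  58  61
   60  57]]
```

```bash
python3 - <<'E'
import cv2,numpy as np
im=cv2.imread('pics/scene7.png').astype(int); s=im[...,2]-im[...,0]
for u in (246,248,250,252): print(u,s[184:200,u])
for u in (261,262,263,264): print(u,s[178:200,u])
d=np.load('pics/scene7.png.npy'); print((d[186:198,249]*1000).astype(int)); print((d[180:198,263]*1000).astype(int),(d[180:198,262]*1000).astype(int))
E
```

```text
246 [57 60 63 65 62 42 18  3  8 35 56 63 58 45 25  7]
248 [66 65 65 65 60 42 17  3  9 35 57 63 58 44 23  6]
250 [67 66 65 63 55 34 12  2  8 35 56 63 58 46 24  5]
252 [67 67 65 64 55 32 11  1  8 34 56 63 58 44 23  6]
261 [31 31 31 32 31 28 22 15 11  9  9  8 10 11 11 12 12 14 13  9  3  0]
262 [32 31 30 30 29 26 17  8  3  3  2  2  2  2  2  3  3  4  4  4  1 -1]
263 [32 32 30 30 30 27 19  9  3  2  2  2  2  2  2  2  3  3  4  3  0 -1]
264 [32 30 31 30 30 28 24 16 13 10 10 10 10 11 12 11 12 13 12  7  2  0]
[1199 1195 1196  798  797  795  795 1182 1183 1179 1180 1171]
[1213 1213 1209 1205 1203  795  793  789  789  789  791  790  790  791
  793  795  813  814] [1214 1209 1210 1209  799  796  792  790  790  789  790  789  788  788
  791  793  800  814]
```

```bash
python3 -m jog '[{"fingers":0.01,"x":0.0012,"y":0,"z":0.001,"rx":0,"ry":0,"rz":0},{"fingers":0.01,"x":0,"y":0.003,"z":0,"rx":0,"ry":0,"rz":0},{"fingers":0.01,"x":0,"y":0.002,"z":0,"rx":0,"ry":0,"rz":0},{"fingers":0.01,"x":0,"y":0.002,"z":0,"rx":0,"ry":0,"rz":0},{"fingers":0.01,"x":0,"y":0.001,"z":0,"rx":0,"ry":0,"rz":0},{"fingers":0.01,"x":0,"y":0.001,"z":0,"rx":0,"ry":0,"rz":0},{"fingers":0.01,"x":0,"y":0.001,"z":0,"rx":0,"ry":0,"rz":0},{"fingers":0.01,"x":0,"y":0,"z":0,"rx":0,"ry":0,"rz":0}]' 120; python3 -c "
from h import *
plan()"
python3 -m jog '[{"fingers":0.01,"x":0,"y":0.001,"z":0,"rx":0,"ry":0,"rz":0},{"fingers":0.01,"x":0,"y":0.001,"z":0,"rx":0,"ry":0,"rz":0},{"fingers":0.01,"x":0,"y":0.001,"z":0,"rx":0,"ry":0,"rz":0},{"fingers":0.01,"x":0,"y":0,"z":0,"rx":0,"ry":0,"rz":0}]' 120; python3 -c "
from h import *
plan()"
```

```text
clock: 11.7
tcp_pos: [0.5878, 0.029, 0.2883]
orientation: [0.336, -3.124, -0.0]
contact_force: [-1.2, -0.3, -3.4]
grip_width: 0.0222
gripper_force: 118.0
clk 11.7 tcp [0.5878 0.029  0.2883] F [-1.158  -0.2782 -3.3544] Mo [ 0.0686 -0.169  -0.0446] w 0.0222 gf 118.02120923995972
M [[-0.977, -0.212, -0.0], [-0.212, 0.977, 0.0], [0.0, 0.0, -1.0]]
clock: 12.2
tcp_pos: [0.5872, 0.032, 0.2883]
orientation: [-0.336, 3.124, 0.0]
contact_force: [0.7, 0.9, -2.6]
grip_width: 0.0224
gripper_force: 118.0
clk 12.2 tcp [0.5872 0.032  0.2883] F [ 0.6998  0.8529 -2.6335] Mo [ 0.0418 -0.1265  0.0114] w 0.0224 gf 118.02122354507446
M [[-0.977, -0.212, 0.0], [-0.212, 0.977, 0.0], [-0.0, 0.0, -1.0]]
```

```bash
python3 -m jog '[{"fingers":0.01,"x":0,"y":0.002,"z":0,"rx":0,"ry":0,"rz":0},{"fingers":0.01,"x":0,"y":0.002,"z":0,"rx":0,"ry":0,"rz":0},{"fingers":0.01,"x":0,"y":0.002,"z":0,"rx":0,"ry":0,"rz":0},{"fingers":0.01,"x":0,"y":0.002,"z":0,"rx":0,"ry":0,"rz":0},{"fingers":0.01,"x":0,"y":0.002,"z":0,"rx":0,"ry":0,"rz":0},{"fingers":0.01,"x":0,"y":0.002,"z":0,"rx":0,"ry":0,"rz":0},{"fingers":0.01,"x":0,"y":0,"z":0,"rx":0,"ry":0,"rz":0}]' 120; python3 -c "
from h import *
plan()
save('scene','s8.png');a=cv2.imread('pics/scene7.png')[150:230,215:315];b=cv2.imread('pics/s8.png')[150:230,215:315]; cv2.imwrite('pics/c8.png',cv2.resize(b,(600,480),interpolation=cv2.INTER_NEAREST))"
```

```text
clock: 13.08
tcp_pos: [0.5846, 0.0438, 0.2883]
orientation: [-0.336, 3.124, 0.0]
contact_force: [-0.2, -0.2, -3.0]
grip_width: 0.0221
gripper_force: 118.0
clk 13.07 tcp [0.5846 0.0438 0.2883] F [-0.1601 -0.2479 -3.0066] Mo [ 0.0458 -0.1817  0.0193] w 0.0221 gf 118.02167773246765
M [[-0.977, -0.213, 0.0], [-0.213, 0.977, 0.0], [-0.0, 0.0, -1.0]]
```

View pics/c8.png

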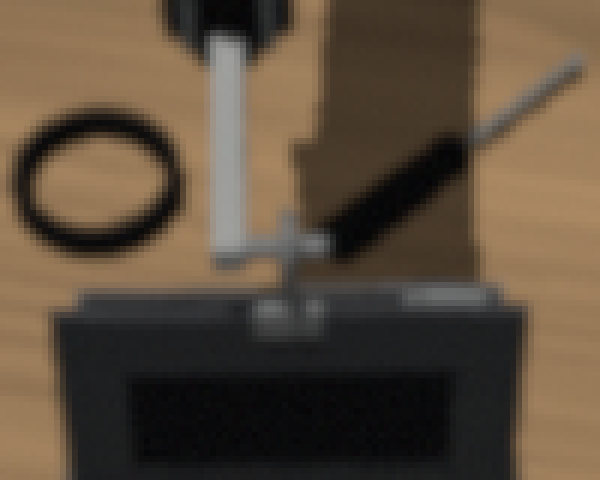

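Prong is through the ring: prong spans (240,245) to (330,245), ring at (288,245). Now work out the arc.

```bash
python3 - <<'E'
import numpy as np
t=np.radians([84.5,83,80,77,74,71,68,65,62,59,56,53,50,47,44,41,38,35,32,29,26,23,20,17,14,11,8,6]);R=138
for a,b in zip(t[:-1],t[1:]): print(round(np.degrees(b)),round(R*(np.cos(b)-np.cos(a)),1),round(R*(np.sin(a)-np.sin(b)),1),end=' | ')
E
```

```text
83 3.6 0.4 | 80 7.1 1.1 | 77 7.1 1.4 | 74 7.0 1.8 | 71 6.9 2.2 | 68 6.8 2.5 | 65 6.6 2.9 | 62 6.5 3.2 | 59 6.3 3.6 | 56 6.1 3.9 | 53 5.9 4.2 | 50 5.7 4.5 | 47 5.4 4.8 | 44 5.2 5.1 | 41 4.9 5.3 | 38 4.6 5.6 | 35 4.3 5.8 | 32 4.0 6.0 | 29 3.7 6.2 | 26 3.3 6.4 | 23 3.0 6.6 | 20 2.6 6.7 | 17 2.3 6.9 | 14 1.9 7.0 | 11 1.6 7.1 | 8 1.2 7.1 | 6 0.6 4.8 |
```

```bash
python3 -m jog '[{"fingers":0.01,"x":0.0018,"y":0,"z":0.0002,"rx":0,"ry":0,"rz":0},{"fingers":0.01,"x":0.0018,"y":0,"z":0.0002,"rx":0,"ry":0,"rz":0},{"fingers":0.01,"x":0.0018,"y":0,"z":0.0003,"rx":0,"ry":0,"rz":0},{"fingers":0.01,"x":0.0018,"y":0,"z":0.0003,"rx":0,"ry":0,"rz":0},{"fingers":0.01,"x":0.0018,"y":0,"z":0.0003,"rx":0,"ry":0,"rz":0},{"fingers":0.01,"x":0.0018,"y":0,"z":0.0003,"rx":0,"ry":0,"rz":0}]' 120; python3 -c "
from h import *
plan()"
```

```text
clock: 13.88
tcp_pos: [0.574, 0.0412, 0.2867]
orientation: [-0.335, 3.124, 0.0]
contact_force: [1.6, 0.2, -2.3]
grip_width: 0.0224
gripper_force: 118.0
clk 13.88 tcp [0.574  0.0412 0.2867] F [ 1.5521  0.2313 -2.3483] Mo [ 0.0944 -0.3352  0.0029] w 0.0224 gf 118.02844405174255
M [[-0.977, -0.212, 0.0], [-0.212, 0.977, 0.0], [-0.0, 0.0, -1.0]]
```

```bash
python3 -m jog '[{"fingers":0.01,"x":0.0071,"y":0,"z":0.0014,"rx":0,"ry":0,"rz":0},{"fingers":0.01,"x":0.007,"y":0,"z":0.0018,"rx":0,"ry":0,"rz":0},{"fingers":0.01,"x":0.0069,"y":0,"z":0.0022,"rx":0,"ry":0,"rz":0},{"fingers":0.01,"x":0.0068,"y":0,"z":0.0025,"rx":0,"ry":0,"rz":0},{"fingers":0.01,"x":0,"y":0,"z":0,"rx":0,"ry":0,"rz":0}]' 120; python3 -c "
from h import *
plan()"
```

```text
clock: 14.5
tcp_pos: [0.546, 0.035, 0.2786]
orientation: [0.335, -3.123, 0.0]
contact_force: [0.9, -0.1, -2.1]
grip_width: 0.0222
gripper_force: 118.0
clk 14.5 tcp [0.546  0.035  0.2786] F [ 0.9082 -0.1112 -2.0591] Mo [ 0.0408 -0.1375  0.0129] w 0.0222 gf 118.02655577659607
M [[-0.977, -0.212, -0.001], [-0.212, 0.977, -0.0], [0.001, -0.0, -1.0]]
```

```bash
python3 -m jog '[{"fingers":0.01,"x":0.0066,"y":0,"z":0.0029,"rx":0,"ry":0,"rz":0},{"fingers":0.01,"x":0.0065,"y":0,"z":0.0032,"rx":0,"ry":0,"rz":0},{"fingers":0.01,"x":0.0063,"y":0,"z":0.0036,"rx":0,"ry":0,"rz":0},{"fingers":0.01,"x":0.0061,"y":0,"z":0.0039,"rx":0,"ry":0,"rz":0},{"fingers":0.01,"x":0,"y":0,"z":0,"rx":0,"ry":0,"rz":0}]' 120; python3 -c "
from h import *
plan()"
```

```text
clock: 15.12
tcp_pos: [0.5211, 0.0296, 0.2648]
orientation: [0.335, -3.122, 0.0]
contact_force: [-0.5, 0.4, -2.3]
grip_width: 0.0222
gripper_force: 118.0
clk 15.12 tcp [0.5211 0.0296 0.2648] F [-0.4979  0.3869 -2.3484] Mo [-0.026  -0.1304 -0.0005] w 0.0222 gf 118.02741050720215
M [[-0.977, -0.212, -0.001], [-0.212, 0.977, -0.0], [0.001, -0.0, -1.0]]
```

```bash
cat > chk.py <<'E'
from h import *
save('scene','chk.png')
for t in ['flap_edge','flap_hinge','hook']:
    l=r.landmark_of(t,'scene'); print(t,l and np.array(l[0]['xyz']))
o=r.get_obs(); t=o['tcp_pos']
xv=np.array([.977,.213,0]);yv=np.array([-.213,.977,0])
h=t+.1165*xv+.018*yv+[0,0,.0175]; e=h-np.array([.7073,.0913,.168]); print('hook est',h,'rel hinge x,y,z',e@xv,e@yv,e[2],'R',np.hypot(e@xv,e[2]),'th',np.degrees(np.arctan2(e[2],-(e@xv))))
E
python3 chk.py
```

```text
flap_edge [0.6478 0.0809 0.2541]
flap_hinge [0.7132 0.0891 0.1664]
hook [0.6329 0.0712 0.2804]
hook est [0.6321 0.0723 0.2828] rel hinge x,y,z -0.07751371347294592 -0.0025053356454900724 0.11477902693614386 R 0.138501266422997 th 55.967664985429565
```

```bash
python3 -m jog '[{"fingers":0.01,"x":0.0059,"y":0,"z":0.0042,"rx":0,"ry":0,"rz":0},{"fingers":0.01,"x":0.0057,"y":0,"z":0.0045,"rx":0,"ry":0,"rz":0},{"fingers":0.01,"x":0.0054,"y":0,"z":0.0048,"rx":0,"ry":0,"rz":0},{"fingers":0.01,"x":0.0052,"y":0,"z":0.0051,"rx":0,"ry":0,"rz":0},{"fingers":0.01,"x":0.0049,"y":0,"z":0.0053,"rx":0,"ry":0,"rz":0},{"fingers":0.01,"x":0,"y":0,"z":0,"rx":0,"ry":0,"rz":0}]' 120; python3 -c "
from h import *
plan()"
```

```text
clock: 16.08
tcp_pos: [0.4946, 0.0239, 0.2407]
orientation: [0.335, -3.122, 0.0]
contact_force: [0.4, -0.8, -2.7]
grip_width: 0.0221
gripper_force: 118.1
clk 16.07 tcp [0.4946 0.0239 0.2407] F [ 0.3783 -0.771  -2.6586] Mo [ 0.1077 -0.1573 -0.004 ] w 0.0221 gf 118.09171199798584
M [[-0.977, -0.212, -0.002], [-0.212, 0.977, -0.0], [0.002, 0.0, -1.0]]
```

```bash
python3 -m jog '[{"fingers":0.01,"x":0.0046,"y":0,"z":0.0056,"rx":0,"ry":0,"rz":0},{"fingers":0.01,"x":0.0043,"y":0,"z":0.0058,"rx":0,"ry":0,"rz":0},{"fingers":0.01,"x":0.004,"y":0,"z":0.006,"rx":0,"ry":0,"rz":0},{"fingers":0.01,"x":0.0037,"y":0,"z":0.0062,"rx":0,"ry":0,"rz":0},{"fingers":0.01,"x":0,"y":0,"z":0,"rx":0,"ry":0,"rz":0}]' 120; python3 chk.py; python3 -c "
from h import *
plan()"
```

```text
clock: 16.7
tcp_pos: [0.4783, 0.0204, 0.217]
orientation: [0.335, -3.122, 0.0]
contact_force: [-0.5, -0.2, -2.2]
grip_width: 0.0219
gripper_force: 118.0
flap_edge [0.6131 0.0733 0.2158]
flap_hinge [0.7128 0.0889 0.1683]
hook [0.5924 0.0612 0.2341]
hook est [0.5894 0.0631 0.2353] rel hinge x,y,z -0.12120893989512851 -0.002451372660295806 0.06731168039697064 R 0.13864512046359512 th 29.044987793709996
clk 16.9 tcp [0.4794 0.0207 0.2178] F [-0.0102  0.0094 -1.8665] Mo [ 0.0245 -0.2134 -0.028 ] w 0.0221 gf 118.08053612709045
M [[-0.977, -0.212, 0.0], [-0.212, 0.977, 0.0], [-0.0, 0.0, -1.0]]
```

```bash
python3 -m jog '[{"fingers":0.01,"x":0.0033,"y":0,"z":0.0064,"rx":0,"ry":0,"rz":0},{"fingers":0.01,"x":0.003,"y":0,"z":0.0066,"rx":0,"ry":0,"rz":0},{"fingers":0.01,"x":0.0026,"y":0,"z":0.0067,"rx":0,"ry":0,"rz":0},{"fingers":0.01,"x":0,"y":0,"z":0,"rx":0,"ry":0,"rz":0}]' 120; python3 -c "
from h import *
plan()"
```

```text
clock: 17.4
tcp_pos: [0.4696, 0.0186, 0.1972]
orientation: [0.335, -3.121, 0.0]
contact_force: [1.2, -0.3, -2.5]
grip_width: 0.0223
gripper_force: 118.1
clk 17.4 tcp [0.4696 0.0186 0.1972] F [ 1.2387 -0.2769 -2.5359] Mo [ 0.0748 -0.1771 -0.0032] w 0.0223 gf 118.05586338043213
M [[-0.977, -0.212, -0.002], [-0.212, 0.977, -0.0], [0.002, 0.0, -1.0]]
```

```bash
python3 -m jog '[{"fingers":0.01,"x":0.0023,"y":0,"z":0.0069,"rx":0,"ry":0,"rz":0},{"fingers":0.01,"x":0.0019,"y":0,"z":0.007,"rx":0,"ry":0,"rz":0},{"fingers":0.01,"x":0.0011,"y":0,"z":0.005,"rx":0,"ry":0,"rz":0},{"fingers":0.01,"x":0.0005,"y":0,"z":0.0021,"rx":0,"ry":0,"rz":0},{"fingers":0.01,"x":0,"y":0,"z":0,"rx":0,"ry":0,"rz":0}]' 120; python3 chk.py; python3 -c "
from h import *
plan()"
```

```text
clock: 18.02
tcp_pos: [0.4647, 0.0175, 0.1768]
orientation: [0.335, -3.123, 0.0]
contact_force: [0.4, 0.5, -2.8]
grip_width: 0.0223
gripper_force: 118.1
flap_edge [0.603  0.0716 0.1906]
flap_hinge [0.7147 0.0893 0.1702]
hook [0.5771 0.0585 0.1932]
hook est [0.5749 0.0599 0.1946] rel hinge x,y,z -0.13602479746781054 -0.0024542073965879924 0.026576948525421112 R 0.138596824347031 th 11.055354198086395
clk 18.23 tcp [0.4649 0.0175 0.1771] F [-0.6671 -0.2844 -2.0935] Mo [ 0.0509 -0.1413 -0.0132] w 0.0222 gf 118.05544137954712
M [[-0.977, -0.212, -0.0], [-0.212, 0.977, -0.0], [0.0, 0.0, -1.0]]
```

```bash
python3 -m jog '[{"fingers":0.01,"x":0.001,"y":0,"z":0.005,"rx":0,"ry":0,"rz":0},{"fingers":0.01,"x":0.0008,"y":0,"z":0.005,"rx":0,"ry":0,"rz":0},{"fingers":0.01,"x":0.0003,"y":0,"z":0.003,"rx":0,"ry":0,"rz":0},{"fingers":0.01,"x":0.0001,"y":0,"z":0.002,"rx":0,"ry":0,"rz":0},{"fingers":0.01,"x":0,"y":0,"z":0.001,"rx":0,"ry":0,"rz":0},{"fingers":0.01,"x":0,"y":0,"z":0,"rx":0,"ry":0,"rz":0}]' 120; python3 -c "
from h import *
plan()"
```

```text
clock: 18.98
tcp_pos: [0.4627, 0.0171, 0.161]
orientation: [0.335, -3.123, -0.0]
contact_force: [-0.2, -0.4, -2.2]
grip_width: 0.0221
gripper_force: 118.1
clk 18.98 tcp [0.4627 0.0171 0.161 ] F [-0.2017 -0.3668 -2.1647] Mo [ 0.0298 -0.1902 -0.038 ] w 0.0221 gf 118.07045102119446
M [[-0.977, -0.212, -0.0], [-0.212, 0.977, -0.0], [0.0, 0.0, -1.0]]
```

Hook est. z_rel ≈ 10.5 mm; flap eye ≈ 13 mm. Now in 1 mm steps through the catch.

```bash
python3 -m jog '[{"fingers":0.01,"x":0,"y":0,"z":0.001,"rx":0,"ry":0,"rz":0},{"fingers":0.01,"x":0,"y":0,"z":0.001,"rx":0,"ry":0,"rz":0},{"fingers":0.01,"x":0,"y":0,"z":0,"rx":0,"ry":0,"rz":0}]' 120; python3 -c "
from h import *
plan()"
python3 -m jog '[{"fingers":0.01,"x":0,"y":0,"z":0.001,"rx":0,"ry":0,"rz":0},{"fingers":0.01,"x":0,"y":0,"z":0.001,"rx":0,"ry":0,"rz":0},{"fingers":0.01,"x":0,"y":0,"z":0,"rx":0,"ry":0,"rz":0}]' 120; python3 -c "
from h import *
plan()"
```

```text
clock: 19.35
tcp_pos: [0.4631, 0.0172, 0.1592]
orientation: [-0.335, 3.123, 0.0]
contact_force: [-0.2, -1.0, -0.6]
grip_width: 0.0221
gripper_force: 118.5
clk 19.35 tcp [0.4631 0.0172 0.1592] F [-0.1599 -1.0133 -0.5609] Mo [ 0.0704 -0.3764 -0.0245] w 0.0221 gf 118.52211356163025
M [[-0.977, -0.212, 0.001], [-0.212, 0.977, 0.0], [-0.001, 0.0, -1.0]]
clock: 19.73
tcp_pos: [0.463, 0.0172, 0.157]
orientation: [-0.335, 3.123, 0.0]
contact_force: [0.8, 0.1, 1.8]
grip_width: 0.0224
gripper_force: 118.6
clk 19.73 tcp [0.463  0.0172 0.157 ] F [0.8434 0.0879 1.7703] Mo [ 0.1837 -0.527   0.0178] w 0.0224 gf 118.55330228805542
M [[-0.977, -0.212, 0.001], [-0.212, 0.977, 0.0], [-0.001, 0.0, -1.0]]
```

```bash
python3 -m jog '[{"fingers":0.01,"x":0,"y":0,"z":0.001,"rx":0,"ry":0,"rz":0},{"fingers":0.01,"x":0,"y":0,"z":0,"rx":0,"ry":0,"rz":0}]' 120; python3 -m jog '[{"fingers":0.01,"x":0,"y":0,"z":0.001,"rx":0,"ry":0,"rz":0},{"fingers":0.01,"x":0,"y":0,"z":0,"rx":0,"ry":0,"rz":0}]' 120; python3 chk.py; python3 -c "
from h import *
plan()"
```

```text
clock: 19.98
tcp_pos: [0.463, 0.0172, 0.1559]
orientation: [-0.335, 3.123, 0.0]
contact_force: [1.3, 0.6, -0.1]
grip_width: 0.0223
gripper_force: 118.3
clock: 20.23
tcp_pos: [0.4629, 0.0171, 0.1549]
orientation: [-0.335, 3.123, 0.0]
contact_force: [1.8, 0.8, -1.6]
grip_width: 0.0223
gripper_force: 118.4
flap_edge [0.604  0.0694 0.1743]
flap_hinge [0.7129 0.0882 0.1674]
hook [0.575  0.0589 0.1725]
hook est [0.5728 0.0595 0.1725] rel hinge x,y,z -0.1381295747691687 -0.002409630894955114 0.004470118607128454 R 0.13820188633399025 th 1.8535464028656972
clk 20.43 tcp [0.4629 0.0171 0.155 ] F [ 2.0897  0.9805 -1.4106] Mo [ 0.2173 -0.7416 -0.0487] w 0.0226 gf 118.3787727355957
M [[-0.977, -0.212, 0.0], [-0.212, 0.977, 0.0], [-0.0, 0.0, -1.0]]
```

```bash
python3 -m jog '[{"fingers":0.01,"x":-0.001,"y":0,"z":0,"rx":0,"ry":0,"rz":0},{"fingers":0.01,"x":-0.0005,"y":0,"z":0,"rx":0,"ry":0,"rz":0},{"fingers":0.01,"x":0,"y":0,"z":0,"rx":0,"ry":0,"rz":0}]' 120; python3 -c "
from h import *
plan()"; sed -i "s/pics\/w3.png.npy/pics\/x.npy/" fit.py; cat > ring.py <<'E'
from h import *
p,d=r.grab_frame('scene'); cv2.imwrite('pics/ring.png',cv2.cvtColor(p,cv2.COLOR_RGB2BGR))
C=r.get_calibration('scene');K=np.array(C['mtx']);E=np.array(C['extrinsics'])
v,u=np.mgrid[0:384,0:512]; P=(np.stack([(u-K[0,2])/K[0,0]*d,(v-K[1,2])/K[1,1]*d,d],-1)@E[:3,:3].T+E[:3,3]).reshape(-1,3)
xv=np.array([.977,.213,0]);yv=np.array([-.213,.977,0]); D=P-[.7073,.0913,.168]; a=np.c_[D@xv,D@yv,D[:,2]]
m=(a[:,0]>-.1)&(a[:,0]<-.02)&(abs(a[:,1])<.08)&(abs(a[:,1])>.02)&(abs(a[:,2])<.05); q=a[m]; c=np.polyfit(q[:,0],q[:,2],1); print('flap top: slope angle rad',-np.arctan(c[0]),'z at hinge',c[1],len(q), 'resid',np.std(q[:,2]-np.polyval(c,q[:,0])))
m=(a[:,0]>-.165)&(a[:,0]<-.12)&(abs(a[:,1])<.004)&(abs(a[:,2])<.03); q=a[m]; print(q[np.argsort(q[:,0])])
E
python3 ring.py
```

```text
clock: 20.8
tcp_pos: [0.4636, 0.0172, 0.1547]
orientation: [0.335, -3.122, 0.0]
contact_force: [-0.7, 0.4, -1.8]
grip_width: 0.0222
gripper_force: 118.3
clk 20.8 tcp [0.4636 0.0172 0.1547] F [-0.7187  0.4373 -1.8473] Mo [ 0.0651 -0.1036  0.072 ] w 0.0222 gf 118.34500551223755
M [[-0.977, -0.212, -0.001], [-0.212, 0.977, -0.0], [0.001, 0.0, -1.0]]
flap top: slope angle rad 0.030980595598596377 z at hinge 0.004765811270861211 1368 resid 0.0016543337282531481
[[-0.1422 -0.0007  0.0147]
 [-0.1422  0.0018  0.0185]
 [-0.1389 -0.0035  0.0068]
 [-0.1365  0.0017  0.0214]
 [-0.1364  0.0017  0.0176]
 [-0.1364 -0.0009  0.0177]
 [-0.1348 -0.0009  0.0157]
 [-0.1339 -0.0036  0.009 ]
 [-0.1338  0.0016  0.0168]
 [-0.1324 -0.0037  0.0068]
 [-0.132  -0.0011  0.0072]
 [-0.1318  0.0015  0.0153]
 [-0.1313 -0.001   0.016 ]
 [-0.1296 -0.0011  0.0141]
 [-0.1286  0.0039  0.0151]
 [-0.1275  0.0014  0.0166]
 [-0.126   0.0012  0.0064]
 [-0.1255  0.0038  0.015 ]
 [-0.1254  0.0013  0.0152]
 [-0.1244  0.0038  0.0123]
 [-0.1244  0.0037  0.0083]
 [-0.124   0.0012  0.0129]
 [-0.1207  0.0011  0.009 ]
 [-0.1205  0.0036  0.0091]
 [-0.1202  0.0036  0.0054]]
```

```bash
for i in 1 2; do python3 -m jog '[{"fingers":0.01,"x":0,"y":0,"z":0.001,"rx":0,"ry":0,"rz":0},{"fingers":0.01,"x":0,"y":0,"z":0,"rx":0,"ry":0,"rz":0}]' 120|grep -E "tcp|contact"; python3 -c "
from h import *
plan()"|head -1; done; python3 ring.py|head -1
```

```text
tcp_pos: [0.4641, 0.0173, 0.1538]
contact_force: [-1.1, -0.1, -1.8]
clk 21.1 tcp [0.4641 0.0173 0.1538] F [-1.1021 -0.1291 -1.8422] Mo [-0.0586 -0.0992  0.0394] w 0.0222 gf 118.3288049697876
tcp_pos: [0.4642, 0.0174, 0.1529]
contact_force: [-0.2, -0.7, -2.4]
clk 21.35 tcp [0.4642 0.0174 0.1529] F [-0.214  -0.6775 -2.4124] Mo [-0.0067 -0.1132 -0.0011] w 0.0223 gf 118.24240922927856
flap top: slope angle rad 0.018213058379643366 z at hinge 0.004792558637787745 1358 resid 0.0016304508091333312
```

```bash
for i in 1 2; do python3 -m jog '[{"fingers":0.01,"x":0,"y":0,"z":0.001,"rx":0,"ry":0,"rz":0},{"fingers":0.01,"x":0,"y":0,"z":0,"rx":0,"ry":0,"rz":0}]' 120|grep -E "tcp|contact"; python3 -c "
from h import *
plan()"|head -1; done; python3 ring.py|head -1
```

```text
tcp_pos: [0.4643, 0.0174, 0.1519]
contact_force: [-0.1, -0.8, -2.8]
clk 21.65 tcp [0.4643 0.0174 0.1519] F [-0.1048 -0.8221 -2.829 ] Mo [-0.0052 -0.1597  0.0004] w 0.0219 gf 118.12626957893372
tcp_pos: [0.4642, 0.0174, 0.1509]
contact_force: [0.1, 0.2, -3.0]
clk 21.9 tcp [0.4642 0.0174 0.1509] F [ 0.1017  0.202  -3.0052] Mo [ 0.0043 -0.1659 -0.0463] w 0.0222 gf 117.99169421195984
flap top: slope angle rad -0.017400507931526824 z at hinge 0.004732755536413681 1312 resid 0.0016750800147745232
```

```bash
for i in 1 2; do python3 -m jog '[{"fingers":0.01,"x":0,"y":0,"z":0.001,"rx":0,"ry":0,"rz":0},{"fingers":0.01,"x":0,"y":0,"z":0,"rx":0,"ry":0,"rz":0}]' 120|grep -E "contact"; python3 ring.py|head -1;  done; python3 chk.py; python3 -c "
from h import *
plan()"
```

```text
contact_force: [0.5, 0.2, -2.7]
flap top: slope angle rad -0.015163656702401397 z at hinge 0.004617546520929037 1320 resid 0.0016009725755419565
contact_force: [-0.2, -0.0, -2.0]
flap top: slope angle rad -0.019103355068687503 z at hinge 0.004863387357074183 1320 resid 0.001676612601634266
flap_edge [0.6028 0.0674 0.1658]
flap_hinge [0.711  0.0896 0.1667]
hook [0.5754 0.0578 0.1648]
hook est [0.5743 0.0598 0.1665] rel hinge x,y,z -0.1366930526171503 -0.0024264358483690844 -0.0014816667894357594 R 0.13670108254973676 th -0.6210259228958294
clk 22.75 tcp [0.4643 0.0174 0.149 ] F [ 0.1911  0.5203 -1.4461] Mo [-0.0114 -0.1422  0.0195] w 0.0222 gf 117.99812436103821
M [[-0.977, -0.212, 0.0], [-0.212, 0.977, 0.0], [-0.0, 0.0, -1.0]]
```

```bash
python3 -m jog '[{"fingers":0.01,"x":0,"y":0,"z":-0.001,"rx":0,"ry":0,"rz":0},{"fingers":0.01,"x":0,"y":-0.002,"z":0,"rx":0,"ry":0,"rz":0},{"fingers":0.01,"x":0,"y":-0.003,"z":0,"rx":0,"ry":0,"rz":0},{"fingers":0.01,"x":0,"y":-0.003,"z":0,"rx":0,"ry":0,"rz":0},{"fingers":0.01,"x":0,"y":-0.003,"z":0,"rx":0,"ry":0,"rz":0},{"fingers":0.01,"x":0,"y":0,"z":0,"rx":0,"ry":0,"rz":0}]' 120; python3 -c "
from h import *
plan()"; python3 -m jog '[{"fingers":0.01,"x":0,"y":-0.004,"z":0,"rx":0,"ry":0,"rz":0},{"fingers":0.01,"x":0,"y":-0.004,"z":0,"rx":0,"ry":0,"rz":0},{"fingers":0.01,"x":0,"y":-0.005,"z":0,"rx":0,"ry":0,"rz":0},{"fingers":0.01,"x":0,"y":-0.01,"z":0,"rx":0,"ry":0,"rz":0},{"fingers":0.01,"x":0,"y":-0.015,"z":0,"rx":0,"ry":0,"rz":0},{"fingers":0.01,"x":0.02,"y":-0.02,"z":0,"rx":0,"ry":0,"rz":0},{"fingers":0.01,"x":0,"y":0,"z":0,"rx":0,"ry":0,"rz":0}]' 120; python3 ring.py|head -1; python3 -c "
from h import *
plan([.5078,-.3135,.16],-10.6); print(r.landmark_of('hook','scene')[:1])"
```

```text
clock: 23.5
tcp_pos: [0.4666, 0.0063, 0.15]
orientation: [-0.335, 3.124, -0.0]
contact_force: [0.9, 0.4, -3.1]
grip_width: 0.0219
gripper_force: 118.0
clk 23.5 tcp [0.4666 0.0063 0.15  ] F [ 0.8994  0.3896 -3.1029] Mo [ 0.0195 -0.1694 -0.0055] w 0.0219 gf 118.00493359565735
M [[-0.977, -0.212, 0.0], [-0.212, 0.977, -0.0], [-0.0, -0.0, -1.0]]
clock: 24.38
tcp_pos: [0.4582, -0.0572, 0.1498]
orientation: [0.329, -3.123, 0.001]
contact_force: [0.3, 0.6, -3.5]
grip_width: 0.0223
gripper_force: 118.1
flap top: slope angle rad -0.016464810665570845 z at hinge 0.004666259830320334 1313 resid 0.0016304470197800556
clk 24.43 tcp [ 0.4591 -0.0558  0.15  ] F [ 0.6056  0.1066 -2.2678] Mo [ 0.03   -0.1631 -0.0182] w 0.0224 gf 118.06712508201599
M [[-0.978, -0.21, -0.0], [-0.21, 0.978, -0.0], [0.0, -0.0, -1.0]]
tool shift mm [   6.3472 -262.1617   -9.9624]
rz to tool x -157.30214097601166  to -x 22.697859023988343
[{'xyz': [0.5709, -0.0142, 0.1675], 'score': 0.8}]
```

```bash
python3 -m jog '[{"fingers":0.01,"x":0.0013,"y":-0.0525,"z":-0.002,"rx":0,"ry":0,"rz":0},{"fingers":0.01,"x":0.0013,"y":-0.0525,"z":-0.002,"rx":0,"ry":0,"rz":0},{"fingers":0.01,"x":0.0013,"y":-0.0525,"z":-0.002,"rx":0,"ry":0,"rz":0},{"fingers":0.01,"x":0.0013,"y":-0.0525,"z":-0.002,"rx":0,"ry":0,"rz":0},{"fingers":0.01,"x":0.0013,"y":-0.0525,"z":-0.002,"rx":0,"ry":0,"rz":7.6},{"fingers":0.01,"x":0,"y":0,"z":0,"rx":0,"ry":0,"rz":7.6},{"fingers":0.01,"x":0,"y":0,"z":0,"rx":0,"ry":0,"rz":7.5},{"fingers":0.01,"x":0,"y":0,"z":0,"rx":0,"ry":0,"rz":0}]' 120; cat > rest.py <<'E'
from h import *
plan([.5078,-.3135,.0388],-10.6)
E=np.array(r.get_calibration('wrist')['extrinsics']); K=np.array(r.get_calibration('wrist')['mtx'])
p,d=r.grab_frame('wrist'); cv2.imwrite('pics/rest.png',cv2.cvtColor(p,cv2.COLOR_RGB2BGR))
v,u=np.mgrid[0:384,0:512]; P=np.stack([(u-K[0,2])/K[0,0]*d,(v-K[1,2])/K[1,1]*d,d],-1)@E[:3,:3].T+E[:3,3]
t=r.get_obs()['tcp_pos']; z=t[2]+.019
xv=np.array([.983,-.184,0]);yv=np.array([.184,.983,0]); D=P[d>0]-[t[0],t[1],z]; a=np.c_[D@xv,D@yv,D[:,2]]
m=(abs(a[:,1])<.012)&(a[:,2]>-.02)&(a[:,2]<.03)&(a[:,0]<-.03); q=a[m]
for lo in np.arange(-.18,-.03,.015):
    s=q[(q[:,0]>lo)&(q[:,0]<=lo+.015)]
    if len(s): print(round(lo,3),len(s),'y mid',(s[:,1].min()+s[:,1].max())/2,'w',np.ptp(s[:,1]),'ztop',np.percentile(s[:,2],80))
E
python3 rest.py
```

```text
clock: 25.48
tcp_pos: [0.5094, -0.3116, 0.1597]
orientation: [-0.282, -3.129, -0.0]
contact_force: [0.6, 1.6, -3.3]
grip_width: 0.0224
gripper_force: 118.4
clk 25.48 tcp [ 0.5094 -0.3116  0.1597] F [ 0.5872  1.645  -3.2621] Mo [-0.0193 -0.1817 -0.0075] w 0.0224 gf 118.37612271308899
M [[-0.984, 0.179, -0.0], [0.179, 0.984, 0.0], [0.0, 0.0, -1.0]]
tool shift mm [  1.2545  -2.1834 120.881 ]
rz to tool x -179.7018060633289  to -x 0.2981939366711117
-0.12 589 y mid 0.0008205395458223 w 0.011990763728346272 ztop 0.0034560749396325197
-0.105 1241 y mid 0.0007493632215888717 w 0.012040015959375424 ztop 0.003387482211213433
-0.09 2011 y mid 0.00034084866798235556 w 0.023262466210171466 ztop 0.00929567022937608
-0.075 2081 y mid 0.00030562204707856606 w 0.02335792332249688 ztop 0.009351576935619416
-0.06 1857 y mid 0.00033569381378419604 w 0.02330055880087042 ztop 0.009360470001940242
-0.045 1674 y mid 0.000251450495692555 w 0.023487555572308416 ztop 0.009353515933456291
```

Pole is level in the grip and has not slipped (its axis sits 2.6 mm below the pad line, the same as when grasped). Lowering now.

```bash
python3 -m jog '[{"fingers":0.01,"x":0.0013,"y":-0.0023,"z":0.04,"rx":0,"ry":0,"rz":0.3},{"fingers":0.01,"x":0,"y":0,"z":0.04,"rx":0,"ry":0,"rz":0},{"fingers":0.01,"x":0,"y":0,"z":0.015,"rx":0,"ry":0,"rz":0},{"fingers":0.01,"x":0,"y":0,"z":0,"rx":0,"ry":0,"rz":0}]' 120; python3 -c "
from h import *
plan([.5078,-.3135,.0392],-10.6)"
```

```text
clock: 26.02
tcp_pos: [0.5069, -0.3138, 0.0645]
orientation: [-0.292, -3.127, -0.001]
contact_force: [0.1, 0.3, -1.8]
grip_width: 0.022
gripper_force: 118.3
clk 26.02 tcp [ 0.5069 -0.3138  0.0645] F [ 0.1005  0.2679 -1.8443] Mo [-0.0437 -0.1335  0.0237] w 0.022 gf 118.29895734786987
M [[-0.983, 0.185, -0.001], [0.185, 0.983, 0.001], [0.001, 0.001, -1.0]]
tool shift mm [-0.8797  0.4802 25.3257]
rz to tool x 179.94062756810615  to -x -0.05937243189384844
```

```bash
python3 -m jog '[{"fingers":0.01,"x":-0.0008,"y":0.0004,"z":0.01,"rx":0,"ry":0,"rz":0},{"fingers":0.01,"x":0,"y":0,"z":0.007,"rx":0,"ry":0,"rz":0},{"fingers":0.01,"x":0,"y":0,"z":0.005,"rx":0,"ry":0,"rz":0},{"fingers":0.01,"x":0,"y":0,"z":0.003,"rx":0,"ry":0,"rz":0},{"fingers":0.01,"x":0,"y":0,"z":0,"rx":0,"ry":0,"rz":0}]' 120; python3 -c "
from h import *
plan([.5078,-.3135,.0392],-10.6)"
```

```text
clock: 26.65
tcp_pos: [0.5078, -0.3139, 0.0398]
orientation: [-0.294, -3.128, -0.0]
contact_force: [-0.4, 0.0, -2.5]
grip_width: 0.0223
gripper_force: 118.4
clk 26.65 tcp [ 0.5078 -0.3139  0.0398] F [-0.4126  0.0329 -2.531 ] Mo [-0.0246 -0.138   0.051 ] w 0.0223 gf 118.36580514907837
M [[-0.982, 0.186, -0.0], [0.186, 0.982, 0.0], [0.0, 0.0, -1.0]]
tool shift mm [0.0779 0.4125 0.6361]
rz to tool x 179.8613645512345  to -x -0.1386354487655126
```

```bash
python3 -m jog '[{"fingers":0.01,"x":0,"y":0.0004,"z":0.001,"rx":0,"ry":0,"rz":0},{"fingers":0.026,"x":0,"y":0,"z":0,"rx":0,"ry":0,"rz":0},{"fingers":0.035,"x":0,"y":0,"z":0,"rx":0,"ry":0,"rz":0},{"fingers":0.07,"x":0,"y":0,"z":0,"rx":0,"ry":0,"rz":0},{"fingers":0.07,"x":0,"y":0,"z":0,"rx":0,"ry":0,"rz":0},{"fingers":0.07,"x":0,"y":0,"z":0,"rx":0,"ry":0,"rz":0}]' 20; python3 -m jog '[{"fingers":0.07,"x":0,"y":0,"z":-0.02,"rx":0,"ry":0,"rz":0},{"fingers":0.07,"x":0,"y":0,"z":-0.05,"rx":0,"ry":0,"rz":0},{"fingers":0.07,"x":0,"y":0,"z":-0.05,"rx":0,"ry":0,"rz":0},{"fingers":0.07,"x":0.02,"y":0,"z":-0.03,"rx":0,"ry":0,"rz":0},{"fingers":0.07,"x":0,"y":0,"z":0,"rx":0,"ry":0,"rz":0},{"fingers":0.07,"x":0,"y":0,"z":0,"rx":0,"ry":0,"rz":0}]'; python3 - <<'E'
from h import *
plan()
E=np.array(r.get_calibration('wrist')['extrinsics']); K=np.array(r.get_calibration('wrist')['mtx'])
p,d=save('wrist','end.png')
for n in ['pole','rest','hook']: 
    l=r.landmark_of(n,'wrist'); print(n,l and np.array(l[0]['xyz']))
v,u=np.mgrid[0:384,0:512]; P=np.stack([(u-K[0,2])/K[0,0]*d,(v-K[1,2])/K[1,1]*d,d],-1)@E[:3,:3].T+E[:3,3]
xv=np.array([.983,-.184,0]);yv=np.array([.184,.983,0]); D=P[d>0]-[.4715,-.3065,.056]; a=np.c_[D@xv,D@yv,D[:,2]]
m=(abs(a[:,1])<.014)&(a[:,2]>-.003)&(a[:,2]<.03); q=a[m]
for lo in np.arange(-.15,.16,.02):
    s=q[(q[:,0]>lo)&(q[:,0]<=lo+.02)]
    if len(s): print(round(lo,3),len(s),'y mid',(s[:,1].min()+s[:,1].max())/2,'w',np.ptp(s[:,1]),'ztop',np.percentile(s[:,2],80))
l=r.landmark_of('flap_edge','scene'); 
E
python3 ring.py|head -1
```

```text
clock: 27.4
tcp_pos: [0.508, -0.3136, 0.039]
orientation: [0.294, 3.128, 0.0]
contact_force: [0.8, 0.2, -0.6]
grip_width: 0.0699
gripper_force: 0.0
clock: 28.15
tcp_pos: [0.4884, -0.3095, 0.1892]
orientation: [0.294, 3.127, 0.0]
contact_force: [0.8, -0.1, -0.1]
grip_width: 0.0703
gripper_force: 0.0
clk 28.15 tcp [ 0.4884 -0.3095  0.1892] F [ 0.8239 -0.1341 -0.1005] Mo [-0.0204 -0.013   0.0401] w 0.0703 gf 0.0
M [[-0.983, 0.186, 0.001], [0.186, 0.983, 0.0], [-0.0, 0.0, -1.0]]
pole [ 0.4697 -0.3095  0.0556]
rest [ 0.4687 -0.3034  0.003 ]
hook [ 0.6262 -0.3204  0.0519]
-0.13 474 y mid 0.00292523389863714 w 0.019152599201421865 ztop 0.009303804137201969
-0.11 431 y mid 0.0003091121622994268 w 0.027115254932932854 ztop 0.006457549500907538
-0.09 358 y mid -1.9345920095301637e-05 w 0.02776539469817299 ztop 0.00568143637744422
-0.07 279 y mid 0.0014529120343896298 w 0.021294004258123896 ztop 0.005875971653357397
-0.05 523 y mid 0.0014113898054364396 w 0.023756242645396775 ztop 0.011279247128564134
-0.03 485 y mid 0.0013292026634419245 w 0.024113764742230145 ztop 0.011413984239363
-0.01 464 
[... 178 characters left out ...]
.00023662610244407946 w 0.02353094903426417 ztop 0.011298221358319331
0.05 243 y mid 0.0002439949235327277 w 0.02372124978729094 ztop 0.01085643918682924
0.07 259 y mid 0.00018525526100997888 w 0.027365273465200637 ztop 0.005470352273403471
0.09 190 y mid 0.00018307164571627899 w 0.026688342018275336 ztop 0.005543059524296516
0.11 152 y mid -0.0005096071390700715 w 0.010509025621606084 ztop 0.005376575095539098
0.13 153 y mid 0.0030718245989134604 w 0.017999364801193456 ztop 0.005376087322727756
0.15 112 y mid 0.0036790792462784295 w 0.019386632051777753 ztop 0.0051184036701121755
flap top: slope angle rad -0.015486158741211427 z at hinge 0.004617629901963425 1316 resid 0.0015970560695990489
```

View pics/end.png

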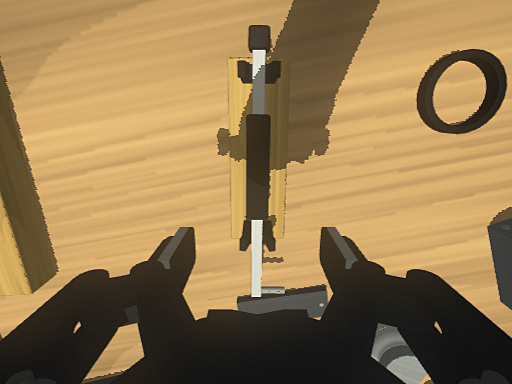

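The pole lies level in both forks ((258,70) and (258,235)), with the prong to the right as before, and the flap is still shut. Handing in.

```bash
python3 -c "
from bench import r
print(r.hand_in())"
```

```text
the job is handed in; nothing more can be done
None
```

I swung the flap shut with the prong in the ring eye, and depth images show it still shut after unhooking; the pole is back level in both forks, tip and prong as at the start, and I handed the job in at about 28 s (no verdict shown).

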